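Restock the foyer rack in mirror order

ROBOT

A 7-joint arm with a two-finger parallel gripper is mounted at the origin on the work surface. World frame = base frame: x ahead of the robot, y to its left, z up, the work surface at z = 0. Lengths are in m, angles in rad, forces in N, time in s.
With the tool pointing down it reaches from about 0.4 to 0.75 m from the base axis. Payload 19.5 kg.
Tool frame: the origin (TCP) lies midway between the tips of the shut fingers; the grasp point (between the pads) lies 19 mm behind it (arm.tcp_to_grasp is the distance from the TCP to the grasp point, in m); z points along the fingers, y is the direction in which the jaws open and shut (so a half turn about z gives the same grasp; the last joint's range is limited). The gripper opens to 85 mm and grips with 20 to 120 N. Pads are 22 mm wide; open, the fingers measure 114 mm over their backs; the gripper's body (76 mm by 85 mm) begins 54 mm behind the grasp point. The pads swing forward as they close: fully open they stand 13 mm farther back than shut.
Start: joints at [-1.301, 0.707, -0.028, 1.485, 0.022, 0.951, -0.075], TCP at [0.176, 0.547, 0.231] pointing down, gripper open.
Joint ranges: [-2.71, 2.71], [-0.32, 2.16], [-1.57, 1.52], [0, 2.45], [-1.46, 4.6], [0, 2.02], [-2.83, 2.83]. Speed limits (rad/s): [1.89, 1.89, 2.57, 2.57, 3.01, 3.01, 3.01].

INTERFACE

Orientations are given as a 3x3 rotation matrix whose columns are the frame's x, y, z axes.
In Python, from plant import arm gives the robot as it stands.
- The arm moves only by the tool drive_tool, never from a script. Its argument "series" is a list of rows, each an object of numbers: "grip": the finger opening in mm, from 0 to 85.4; "dx", "dy", "dz": the shift along the tool's x, y, z in mm; "wx", "wy", "wz": the turn, a rotation vector about the tool's x, y, z in rad. A call has 1 to 10 rows; each row shifts and turns the pose as measured when the row begins, along the tool's axes as they then stand; what a row does not reach is not made up. A row lasts 1/12 s, in which the tool goes at most 41.7 mm and 7.16 degrees, less where a joint would pass 70% of its speed; a pose out of reach is approached as far as the arm can. A call is refused whole if a number of a shift passes 41.7 or a number of a turn 0.125, either way. A call with a gripper value outside its range is refused whole. The fingers move at their own pace and stop on an object; "force" is the grip in N (left out, the last holds). Time passes only in rows, so rows that do not move let the fingers close. It gives the time, the measured TCP pose, the force and the opening at its end, in the units of the state.
- arm.sense(): the state, without advancing time (a new reading comes with each control period).
- arm.snapshot(name): name is "scene" or "top" or "wrist"; returns (picture, depth): 480x640x3 uint8, red, green, blue; 480x640 float32, m along the optical axis (not along the pixel's ray), 0 where there is no reading.
- arm.get_calibration(name): a dict with "fx", "fy", "cx", "cy" (pixels), "R" (3x3) and "t" (3): a world point X has camera coordinates R X + t; the wrist camera has in their place "T_tool_cam" (4x4, takes a point from camera to tool coordinates, whose origin is the TCP and whose axes are the flange's). Camera axes: x right, y down, z forward; pixel columns grow to the right and rows downward; lengths in m; the calibration is good to about 2 mm. A picture is of the moment at which its call begins: read the wrist's pose just before it. get_calibration takes no time and is no camera call.
- arm.sign_off(): hands the job in, once; it reports no verdict.
Trained networks look in the newest picture that a camera, given by its name, has taken for a name from the list of things; names that differ only in an ending like _2 or _b are one class to them, and where a whole thing is asked for, a point or a joint stands for the part that bears it (a point fixed in the world has none). Each returns a list of dicts, best first, with "conf" (0 to 1); they miss things now and then, are a little off and sometimes report something else, mostly with a low value. They report only what shows in the picture. A call takes as long as a camera call. They do not tell look-alikes from the thing itself.
- arm.cut_out(thing, camera): "mask" (480x640 bool, what is visible of it) and "box" ([left, top, width, height] in pixels, round what is visible of it).
- arm.spot_point(thing, camera): "xy" ([column, row] in pixels: a listed point, or the origin of a listed thing).
The state is a dict: "time": time; "q": joint angles; "joint_vel": joint speeds; "joint_torque": joint torques, N m; "tcp_pos": TCP position; "eef_rot": TCP orientation; "ft_force": force on the tool from outside, world axes, zero at the start; "torque": the same for the moment, N m; "finger_gap": finger opening in m.
Only numpy, scipy, OpenCV 4.12 (cv2) and the standard library are available. Lean on these libraries where they do the work, as an engineer would, in place of code of your own. Each camera call takes 0.05 s, during which the arm holds its last target.

TASK

The birch rack is going back up on the wall, so please move its four things one by one to the black steel rack, in reverse order: the leftmost on the birch rack goes to the rightmost place of the black rack, the second from the left to the second from the right, and so on. Stand each one upright in the middle of its place, centred in the white circle between the pegs, and leave all four standing there.

Things in the scene. Friction and masses are not known exactly. Their poses are not given: they have to be found in the camera images.
- earbud_case_mid (a point): Green hard-shell earbud case with a thin black seam, standing upright: a rounded block 34 (x) x 50 (y) x 50 mm high. The point is its centre, 25 mm above its underside; z up. Grip it across x (34 mm). About 60 g.
- umbrella_handle_mid (a point): Red umbrella crook handle standing upright on a round steel foot (36 mm across, 10 high): straight stem 16 mm thick, bent over at the top toward its own +y (reaching 36 mm that way), 72 mm high in all. The point is on the axis of stem and foot, 36 mm above the underside; z up. Grip the stem across x, a finger on either side of the crook's plane. About 80 g.
- keyring_mid (a point): Keyring: a blue block fob 30 (x) x 36 (y) x 46 mm high, with a steel ring fixed upright on its top (in the y-z plane, up to 70 mm) and two small steel keys flat on its +y side. The point is on its vertical axis 34 mm above the underside; z up. Grip the fob across x (30 mm). About 90 g.
- atomiser_mid (a point): Travel perfume atomiser: amber-yellow upright cylinder 32 mm across, 50 mm high, with a black cap 26 mm across on top, 70 mm high in all. The point is on its axis 35 mm above the underside; z up. About 70 g.
- green_pad: Fixed green square pad, 56 x 56 x 3 mm thick, lying in one of the four places of the birch rack; the earbud case starts on it in every run, so it shows that thing's starting place even after the thing is gone. Origin: centre of its underside; axes parallel to the birch rack's. The pads' order varies.
- red_pad: Fixed red square pad, 56 x 56 x 3 mm thick, lying in one of the four places of the birch rack; the umbrella handle starts on it in every run, so it shows that thing's starting place even after the thing is gone. Origin: centre of its underside; axes parallel to the birch rack's. The pads' order varies.
- blue_pad: Fixed blue square pad, 56 x 56 x 3 mm thick, lying in one of the four places of the birch rack; the keyring starts on it in every run, so it shows that thing's starting place even after the thing is gone. Origin: centre of its underside; axes parallel to the birch rack's. The pads' order varies.
- yellow_pad: Fixed yellow square pad, 56 x 56 x 3 mm thick, lying in one of the four places of the birch rack; the atomiser starts on it in every run, so it shows that thing's starting place even after the thing is gone. Origin: centre of its underside; axes parallel to the birch rack's. The pads' order varies.
- birch_rack: Fixed pale birch board, 85 (x) x 346 (y) x 18 mm high, with five upright pegs (10 mm thick, 30 mm above the board) at y = 0, +-80, +-160 mm. Its four places, between the pegs at x = 0, y = +-40, +-120 mm, have coloured pads; the things start here. It may be the nearer or farther rack. Origin: centre of its underside; y runs along the row (to the robot's left within 9 degrees), x across it, away from the robot.
- black_rack: Fixed matt-black steel board, 85 (x) x 346 (y) x 18 mm high, with five upright birch pegs (10 mm thick, 30 mm above the board) at y = 0, +-80, +-160 mm. Its four places, empty at first, lie between the pegs at x = 0, y = +-40, +-120 mm, each marked by a white circle 58 mm across. Origin: centre of its underside; y runs along the row (to the robot's left within 9 degrees), x across it, away from the robot.
Things that resemble listed ones, but are neither listed nor needed, are in the scene too. Leave any yellow look-alike of the part that bears umbrella_handle_mid alone.

How it is judged:
By the outcome, as a careful person would: the job done as asked, in the order asked, and still so for the second after the job is handed in, with the robot touching nothing.
It also fails if it takes over 96 s, if anything falls off the work surface, if the arm or the gripper's body presses on something with over 40 N, if the wrist force passes 120 N, or if a joint passes its speed limit or range.

## Working session

There is one attempt and no reset: what is moved stays moved. The work goes in short steps, Python scripts to look and compute and a tool call to move; the robot and the scene stay as the last step left them, time stands still between calls to the robot, and variables do not carry over. Pictures are saved under pics/ and viewed, and the job is handed in when it is done.

Besides the shell and the picture viewer there is one more tool, called after "Request:" as a command line: name --argument value ..., lists and objects as JSON in quotes. drive_tool: Moves the arm, as the interface text tells. Its arguments: {"type":"object","properties":{"series":{"type":"array","items":{"type":"object","properties":{"grip":{"type":"number"},"dx":{"type":"number"},"dy":{"type":"number"},"dz":{"type":"number"},"wx":{"type":"number"},"wy":{"type":"number"},"wz":{"type":"number"}}}},"force":{"type":"number"}},"required":["series"]}

```bash
mkdir -p pics; ls; python3 - <<'E'
from plant import arm
import cv2,numpy as np
s=arm.sense();print({k:np.round(v,3) for k,v in s.items()})
for n in ("scene","top"):
    p,d=arm.snapshot(n);cv2.imwrite(f"pics/{n}0.png",p[:,:,::-1]);np.save(f"pics/{n}0_d.npy",d)
    print(n,arm.get_calibration(n))
print(arm.get_calibration("wrist"),arm.tcp_to_grasp)
E
```

```text
pics
{'time': np.float64(0.0), 'q': array([-1.301,  0.707, -0.028,  1.485,  0.022,  0.951, -0.076]), 'joint_vel': array([ 0.002, -0.   ,  0.   ,  0.001, -0.   , -0.   ,  0.001]), 'joint_torque': array([-0.0000e+00, -8.8320e+01,  1.2350e+00, -2.3617e+01,  1.7000e-02,
        6.0000e-03,  0.0000e+00]), 'tcp_pos': array([0.176, 0.547, 0.231]), 'eef_rot': array([[-0.952,  0.307, -0.   ],
       [ 0.307,  0.952, -0.001],
       [-0.   , -0.001, -1.   ]]), 'ft_force': array([-0.626,  0.317,  0.214]), 'torque': array([-0.035, -0.021,  0.004]), 'finger_gap': np.float64(0.085)}
scene {'fx': 530.6887845399464, 'fy': 530.6887845399464, 'cx': 319.5472046781874, 'cy': 229.9544409273346, 'R': array([[-0.36223713,  0.93198117,  0.01397714],
       [ 0.72049118,  0.28948693, -0.6301506 ],
       [-0.59133469, -0.21819354, -0.77634713]]), 't': array([ 0.18093171, -0.30372752,  1.21529473])}
top {'fx': 539.6758363861468, 'fy': 539.6758363861468, 'cx': 324.6518294817128, 'cy': 245.64993315497765, 'R': array([[ 0.01528879, -0.99953846,  0.02625119],
       [-0.99720575, -0.0171626 , -0.07270583],
       [ 0.07312282, -0.02506626, -0.99700789]]), 't': array([-0.0450317 ,  0.50626703,  0.79489539])}
{'fx': 354.3696760728936, 'fy': 354.3696760728936, 'cx': 318.51695479659827, 'cy': 238.72822899180161, 'T_tool_cam': array([[ 2.95241777e-04, -9.44550803e-01, -3.28365183e-01,
         8.44294762e-02],
       [ 9.99999948e-01,  3.20371512e-04, -2.24305386e-05,
        -6.71218542e-04],
       [ 1.26385634e-04, -3.28365160e-01,  9.44550849e-01,
        -1.43446319e-01],
       [ 0.00000000e+00,  0.00000000e+00,  0.00000000e+00,
         1.00000000e+00]])} 0.0187
```

View pics/scene0.png

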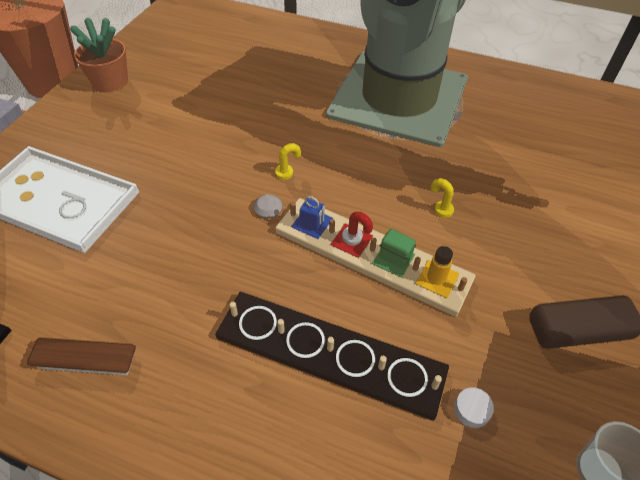

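View pics/top0.png

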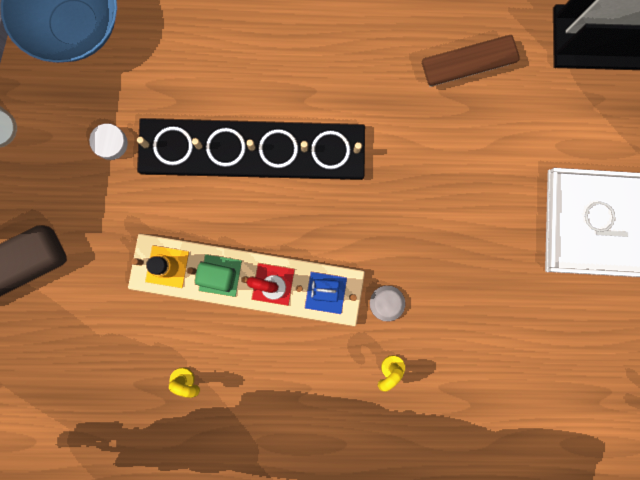

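The racks are clear. On birch from the left (+y, image left in the top view) the order is atomiser (163,266), case (217,276), umbrella (270,286), keyring (326,291). The black circles are at about (172,146), (225,147), (278,148) and (330,149). So atomiser goes rightmost, case second from right, umbrella second from left and keyring leftmost.

```bash
cat > h.py <<'E'
import numpy as np,cv2
from plant import arm
def cam(n,s=None):
    c=arm.get_calibration(n);K=np.array([[c['fx'],0,c['cx']],[0,c['fy'],c['cy']],[0,0,1]])
    if n=='wrist':
        T=c['T_tool_cam'];s=s or arm.sense();Rw=s['eef_rot']@T[:3,:3];p=s['eef_rot']@T[:3,3]+s['tcp_pos']
        return K,Rw.T,-Rw.T@p
    return K,c['R'],c['t']
def ray(C,uv,z):
    K,R,t=C;uv=np.atleast_2d(uv).astype(float)
    d=(np.linalg.inv(K)@np.c_[uv,np.ones(len(uv))].T).T@R;o=-R.T@t
    return o+d*((z-o[2])/d[:,2])[:,None]
def proj(C,X):
    K,R,t=C;p=(R@np.atleast_2d(X).T+t[:,None]);q=K@p;return (q[:2]/q[2]).T
def tri(Cs,uvs):
    P=[K@np.c_[R,t] for K,R,t in Cs]
    x=cv2.triangulatePoints(P[0],P[1],np.float64(uvs[0]).reshape(2,1),np.float64(uvs[1]).reshape(2,1));return (x[:3]/x[3])[:,0]
def cloud(C,d,m):
    K,R,t=C;v,u=np.nonzero(m&(d>0));z=d[v,u];p=(np.linalg.inv(K)@np.c_[u,v,np.ones(len(u))].T)*z;return (R.T@(p-t[:,None])).T
E
python3 - <<'E'
from h import *
np.set_printoptions(precision=4,suppress=True)
things=["earbud_case_mid","umbrella_handle_mid","keyring_mid","atomiser_mid"]
C={n:cam(n) for n in("top","scene")}
for n in C: arm.snapshot(n)
hh=[.025,.036,.034,.035]
for th,h in zip(things,hh):
    r={n:arm.spot_point(th,n) for n in C}
    for n in C: print(th,n,[(np.round(x['xy'],1),round(x['conf'],2),ray(C[n],x['xy'],.021+h)[0,:2]) for x in r[n][:4]])
for th in ["green_pad","red_pad","blue_pad","yellow_pad","birch_rack","black_rack"]:
    for n in C:
        r=arm.spot_point(th,n);print(th,n,[(np.round(x['xy'],1),round(x['conf'],2),ray(C[n],x['xy'],.018 if 'pad' in th else 0)[0,:2]) for x in r[:1]])
# white circles
for n in C:
    p,_=arm.snapshot(n)
    g=p.min(2);m=((g>150)&(p.max(2).astype(int)-g<40)).astype(np.uint8)
    k,l,st,ce=cv2.connectedComponentsWithStats(m)
    for i in range(1,k):
        x,y,w,hg,a=st[i]
        if 25<w<60 and 25<hg<60 and a<.6*w*hg:
            c,_=cv2.findContours((l==i).astype(np.uint8),cv2.RETR_EXTERNAL,cv2.CHAIN_APPROX_NONE)
            q=ray(C[n],c[0][:,0],.018)[:,:2].astype(np.float32)*1000
            (cx,cy),r=cv2.minEnclosingCircle(q);e=cv2.fitEllipse(q)
            print(n,st[i],np.round(e[0],1),np.round(e[1],1))
E
```

```text
earbud_case_mid top [(array([216.2, 274.3]), 0.96, array([0.4608, 0.12  ]))]
earbud_case_mid scene [(array([395.8, 250.7]), 0.74, array([0.4613, 0.1202]))]
umbrella_handle_mid top [(array([272.5, 285.9]), 0.95, array([0.4453, 0.0377])), (array([177.3, 383. ]), 0.95, array([0.3076, 0.1678])), (array([395.9, 368.1]), 0.81, array([ 0.3317, -0.1396]))]
umbrella_handle_mid scene [(array([353.2, 222.4]), 0.75, array([0.4387, 0.037 ])), (array([449.9, 197.2]), 0.58, array([0.3192, 0.1777])), (array([283.1, 161.9]), 0.58, array([ 0.3479, -0.1331]))]
keyring_mid top [(array([323.7, 289.6]), 0.72, array([ 0.4411, -0.0355])), (array([252.9, 149.9]), 0.25, array([0.6422, 0.0707]))]
keyring_mid scene [(array([316.9, 211.9]), 0.86, array([ 0.4381, -0.0296]))]
atomiser_mid top [(array([160.9, 267.4]), 0.85, array([0.4692, 0.1969]))]
atomiser_mid scene [(array([440.9, 267.3]), 0.96, array([0.4741, 0.1974]))]
green_pad top [(array([253.2, 149.3]), 0.71, array([0.6524, 0.0744]))]
green_pad scene [(array([393.7, 259.4]), 0.67, array([0.4589, 0.1195]))]
red_pad top [(array([275.2, 284.7]), 0.6, array([0
[... 507 characters left out ...]
0.4478, 0.0759]))]
black_rack top [(array([254.5, 148. ]), 0.88, array([0.659 , 0.0744]))]
black_rack scene [(array([329.1, 353.7]), 0.94, array([0.6539, 0.0757]))]
top [566   0  32  32  42] [ 848.1 -409.6] [ 7.1 57.2]
top [153 127  39  38 356] [655.9 197.1] [57.1 57.8]
top [206 128  39  38 352] [655.6 117. ] [57.1 57.7]
top [259 130  39  38 359] [655.1  37. ] [57.3 57.7]
top [312 131  38  38 348] [654.8 -43.1] [57.1 57.8]
scene [614  34  26  54 725] [-294.2  488.5] [ 46.3 274.5]
scene [239 306  37  34 262] [653.3 -44.4] [56.  57.6]
scene [287 323  38  35 278] [653.6  36.1] [56.  57.8]
scene [336 340  39  37 307] [653.8 116.2] [56.4 57.8]
scene [388 358  40  39 312] [654.  196.4] [56.1 57.4]
```

```bash
cat > plan.py <<'E'
import sys
from h import *
from scipy.spatial.transform import Rotation as Ro
# usage: plan.py x y z yaw(deg of tool y in world)   (m)
def goalR(yaw):
    a=np.radians(yaw);y=np.array([np.cos(a),np.sin(a),0]);z=np.array([0,0,-1.]);return np.c_[np.cross(y,z),y,z]
def rows(target,yaw,start=None,stp=36):
    s=arm.sense();p,R=start if start else (s['tcp_pos'],s['eef_rot'])
    G=goalR(yaw);target=np.array(target)
    rv=Ro.from_matrix(R.T@G).as_rotvec()
    n=int(max(np.ceil(np.linalg.norm(target-p)*1000/stp),np.ceil(np.linalg.norm(rv)/.115),1))
    for i in range(n):
        d=R.T@(target-p)*1000/(n-i);w=Ro.from_matrix(R.T@G).as_rotvec()/(n-i)
        d=np.round(d,1);w=np.round(w,3);print(dict(dx=d[0],dy=d[1],dz=d[2],wx=w[0],wy=w[1],wz=w[2]))
        p=p+R@d/1000;R=R@Ro.from_rotvec(w).as_matrix()
    print('end',p.round(4));return p,R
if __name__=='__main__':
    s=arm.sense();print(s['time'],s['tcp_pos'].round(4),'yaw',np.degrees(np.arctan2(s['eef_rot'][1,1],s['eef_rot'][0,1])).round(2),'F',s['ft_force'].round(1),'gap',round(s['finger_gap'],4))
    st=None
    a=list(map(float,sys.argv[1:]))
    for i in range(0,len(a),4): st=rows(a[i:i+3],a[i+3],st)
E
python3 plan.py .471 .198 .20 -8
```

```text
1.3 [0.1764 0.5472 0.2312] yaw 72.13 F [ 0.6 -0.4 -0.5] gap 0.0854
{'dx': np.float64(-29.8), 'dy': np.float64(-18.6), 'dz': np.float64(2.4), 'wx': np.float64(-0.0), 'wy': np.float64(0.0), 'wz': np.float64(0.108)}
{'dx': np.float64(-31.6), 'dy': np.float64(-15.3), 'dz': np.float64(2.4), 'wx': np.float64(-0.0), 'wy': np.float64(0.0), 'wz': np.float64(0.108)}
{'dx': np.float64(-33.1), 'dy': np.float64(-11.8), 'dz': np.float64(2.4), 'wx': np.float64(-0.0), 'wy': np.float64(0.0), 'wz': np.float64(0.108)}
{'dx': np.float64(-34.2), 'dy': np.float64(-8.2), 'dz': np.float64(2.4), 'wx': np.float64(-0.0), 'wy': np.float64(0.0), 'wz': np.float64(0.107)}
{'dx': np.float64(-34.9), 'dy': np.float64(-4.5), 'dz': np.float64(2.4), 'wx': np.float64(-0.0), 'wy': np.float64(0.0), 'wz': np.float64(0.108)}
{'dx': np.float64(-35.1), 'dy': np.float64(-0.7), 'dz': np.float64(2.4), 'wx': np.float64(-0.0), 'wy': np.float64(0.0), 'wz': np.float64(0.107)}
{'dx': np.float64(-35.0), 'dy': np.float64(3.1), 'dz': np.float64(2.4), 'wx': np.float64(-0.0), 'wy': np.float64(0.0), 'wz': np.float64(0.108)}
{'dx': np.float6
[... 176 characters left out ...]
, 'dz': np.float64(2.4), 'wx': np.float64(-0.0), 'wy': np.float64(0.0), 'wz': np.float64(0.108)}
{'dx': np.float64(-32.2), 'dy': np.float64(14.0), 'dz': np.float64(2.4), 'wx': np.float64(-0.0), 'wy': np.float64(0.0), 'wz': np.float64(0.107)}
{'dx': np.float64(-30.5), 'dy': np.float64(17.4), 'dz': np.float64(2.4), 'wx': np.float64(-0.0), 'wy': np.float64(0.0), 'wz': np.float64(0.108)}
{'dx': np.float64(-28.5), 'dy': np.float64(20.6), 'dz': np.float64(2.4), 'wx': np.float64(-0.0), 'wy': np.float64(0.0), 'wz': np.float64(0.107)}
{'dx': np.float64(-26.1), 'dy': np.float64(23.6), 'dz': np.float64(2.5), 'wx': np.float64(-0.0), 'wy': np.float64(0.0), 'wz': np.float64(0.108)}
end [0.471 0.198 0.2  ]
```

Request:
drive_tool --series '[{"dx": -30,"dy": -19,"dz": 2.4,"wz": 0.108},{"dx": -32,"dy": -15,"dz": 2.4,"wz": 0.108},{"dx": -33,"dy": -12,"dz": 2.4,"wz": 0.108},{"dx": -34,"dy": -8,"dz": 2.4,"wz": 0.108},{"dx": -35,"dy": -4.5,"dz": 2.4,"wz": 0.108},{"dx": -35,"dy": -1,"dz": 2.4,"wz": 0.108},{"dx": -35,"dy": 3,"dz": 2.4,"wz": 0.108},{"dx": -34.5,"dy": 7,"dz": 2.4,"wz": 0.108},{"dx": -33.5,"dy": 10.5,"dz": 2.4,"wz": 0.108},{"dx": -32,"dy": 14,"dz": 2.4,"wz": 0.108}]'

```text
$.series[0]: bad value
```

```bash
sed -i 's/print(dict(dx=d\[0\],dy=d\[1\],dz=d\[2\],wx=w\[0\],wy=w\[1\],wz=w\[2\]))/print(*d,*w)/' plan.py; python3 plan.py .471 .198 .20 -8
```

```text
1.3 [0.1764 0.5472 0.2312] yaw 72.13 F [ 0.6 -0.4 -0.5] gap 0.0854
-29.8 -18.6 2.4 -0.0 0.0 0.108
-31.6 -15.3 2.4 -0.0 0.0 0.108
-33.1 -11.8 2.4 -0.0 0.0 0.108
-34.2 -8.2 2.4 -0.0 0.0 0.107
-34.9 -4.5 2.4 -0.0 0.0 0.108
-35.1 -0.7 2.4 -0.0 0.0 0.107
-35.0 3.1 2.4 -0.0 0.0 0.108
-34.5 6.9 2.4 -0.0 0.0 0.107
-33.5 10.5 2.4 -0.0 0.0 0.108
-32.2 14.0 2.4 -0.0 0.0 0.107
-30.5 17.4 2.4 -0.0 0.0 0.108
-28.5 20.6 2.4 -0.0 0.0 0.107
-26.1 23.6 2.5 -0.0 0.0 0.108
end [0.471 0.198 0.2  ]
```

Request:
drive_tool --series '[{"grip": 85,"dx": -30,"dy": -19,"dz": 2.4,"wx": 0,"wy": 0,"wz": 0.108},{"grip": 85,"dx": -32,"dy": -15,"dz": 2.4,"wx": 0,"wy": 0,"wz": 0.108},{"grip": 85,"dx": -33,"dy": -12,"dz": 2.4,"wx": 0,"wy": 0,"wz": 0.108},{"grip": 85,"dx": -34,"dy": -8,"dz": 2.4,"wx": 0,"wy": 0,"wz": 0.108},{"grip": 85,"dx": -35,"dy": -4.5,"dz": 2.4,"wx": 0,"wy": 0,"wz": 0.108},{"grip": 85,"dx": -35,"dy": -1,"dz": 2.4,"wx": 0,"wy": 0,"wz": 0.108},{"grip": 85,"dx": -35,"dy": 3,"dz": 2.4,"wx": 0,"wy": 0,"wz": 0.108},{"grip": 85,"dx": -34.5,"dy": 7,"dz": 2.4,"wx": 0,"wy": 0,"wz": 0.108},{"grip": 85,"dx": -33.5,"dy": 10.5,"dz": 2.4,"wx": 0,"wy": 0,"wz": 0.108},{"grip": 85,"dx": -32,"dy": 14,"dz": 2.4,"wx": 0,"wy": 0,"wz": 0.108}]'

```text
time: 2.13
tcp_pos: [0.4024, 0.2688, 0.2055]
eef_rot: [[-0.143, 0.99, -0.001], [0.99, 0.143, 0.006], [0.006, 0.0, -1.0]]
ft_force: [0.6, 0.5, 0.4]
finger_gap: 0.0852
```

```bash
python3 plan.py .471 .198 .20 -8
```

```text
2.1333 [0.4024 0.2688 0.2055] yaw 8.24 F [0.6 0.5 0.4] gap 0.0852
-26.6 19.3 1.7 -0.0 -0.002 0.094
-24.7 21.7 1.8 -0.0 -0.002 0.095
-22.6 23.9 1.8 -0.001 -0.002 0.094
end [0.471 0.198 0.2  ]
```

Tracks well. Finish the approach, then look with the wrist camera.

Request:
drive_tool --series '[{"grip": 85,"dx": -27,"dy": 19,"dz": 1.8,"wx": 0,"wy": -0.002,"wz": 0.095},{"grip": 85,"dx": -25,"dy": 21.5,"dz": 1.8,"wx": 0,"wy": -0.002,"wz": 0.095},{"grip": 85,"dx": -23,"dy": 24,"dz": 1.8,"wx": 0,"wy": -0.002,"wz": 0.095},{"grip": 85,"dx": 0,"dy": 0,"dz": 0,"wx": 0,"wy": 0,"wz": 0}]'

```text
time: 2.47
tcp_pos: [0.4765, 0.1864, 0.1999]
eef_rot: [[0.169, 0.986, 0.002], [0.986, -0.169, -0.003], [-0.002, 0.003, -1.0]]
ft_force: [1.0, -1.0, 0.3]
finger_gap: 0.0853
```

```bash
cat > look.py <<'E'
import sys
from h import *
np.set_printoptions(precision=4,suppress=True)
name=sys.argv[1]
s=arm.sense();print(s['time'],s['tcp_pos'],np.degrees(np.arctan2(s['eef_rot'][1,1],s['eef_rot'][0,1])))
C=cam('wrist',s);p,d=arm.snapshot('wrist');cv2.imwrite(f'pics/{name}.png',p[:,:,::-1]);np.save(f'pics/{name}_d.npy',d)
np.savez(f'pics/{name}_c.npz',K=C[0],R=C[1],t=C[2])
H={"earbud_case_mid":.025,"umbrella_handle_mid":.036,"keyring_mid":.034,"atomiser_mid":.035}
base=float(sys.argv[2])
for th in sys.argv[3:]:
    for x in arm.spot_point(th,'wrist')[:3]: print(th,np.round(x['xy'],1),round(x['conf'],2),ray(C,x['xy'],base+H.get(th,0))[0])
    if th in H:
      for x in arm.cut_out(th,'wrist')[:1]:
        P=cloud(C,d,x['mask']);top=P[P[:,2]>P[:,2].max()-.006]
        r=cv2.minAreaRect((top[:,:2]*1000).astype(np.float32))
        print('  mask conf',round(x['conf'],2),'zmax',P[:,2].max(),'top mean',top.mean(0),'minrect',np.round(r[0],1),np.round(r[1],1),round(r[2],1))
E
python3 look.py w1 .021 atomiser_mid earbud_case_mid umbrella_handle_mid keyring_mid
```

```text
2.4667 [0.4765 0.1864 0.1999] -9.750413274320849
atomiser_mid [310.8 218.4] 0.6 [0.471  0.1893 0.056 ]
  mask conf 0.9 zmax 0.09365320316798095 top mean [0.4713 0.1952 0.0916] minrect [471.2 194.8] [24.9 24.9] 18.6
earbud_case_mid [309.1 288.5] 0.64 [0.4568 0.1198 0.046 ]
  mask conf 0.9 zmax 0.07401965588216364 top mean [0.4577 0.1214 0.0713] minrect [457.6 120. ] [48.2 32.2] 78.5
umbrella_handle_mid [306.2 376.3] 0.85 [0.438  0.0306 0.057 ]
umbrella_handle_mid [138.6 260.3] 0.78 [0.3163 0.1777 0.057 ]
  mask conf 0.82 zmax 0.09461231398966077 top mean [0.4474 0.0533 0.0914] minrect [447.3  52.3] [26.8 14.1] 79.4
keyring_mid [323.1 427.5] 0.92 [ 0.4433 -0.0395  0.055 ]
  mask conf 0.98 zmax 0.2757021235290878 top mean [0.477  0.1958 0.275 ] minrect [476.9 195.8] [0.8 3.6] 85.5
```

View pics/w1.png

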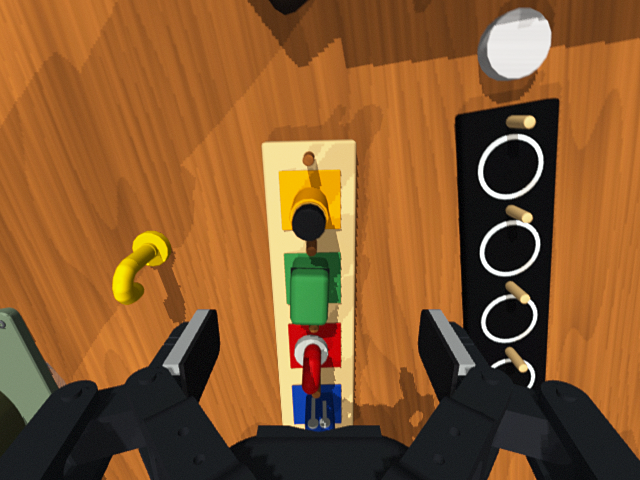

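The wrist view shows the atomiser cap at (309,220), case (309,290), umbrella foot (312,350) with its crook, and the keyring (318,410). The cap fit puts the atomiser axis at (0.4713, 0.195). Now I'll descend on it.

```bash
python3 plan.py .4713 .195 .12 -8  .4713 .195 .036 -8
```

```text
2.9167 [0.4727 0.1921 0.2002] yaw -8.94 F [-0.4  0.1 -0.4] gap 0.0852
0.9 -0.6 26.7 0.0 -0.0 -0.005
0.9 -0.6 26.7 0.0 -0.0 -0.006
0.8 -0.6 26.8 0.0 -0.0 -0.005
end [0.4713 0.195  0.12  ]
-0.0 -0.0 28.0 0.0 -0.0 -0.0
-0.0 -0.0 28.0 0.0 -0.0 -0.0
-0.0 -0.0 28.0 0.0 -0.0 -0.0
end [0.4713 0.195  0.036 ]
```

Request:
drive_tool --series '[{"grip": 85,"dx": 1,"dy": -0.6,"dz": 26,"wx": 0,"wy": 0,"wz": -0.005},{"grip": 85,"dx": 1,"dy": -0.6,"dz": 26,"wx": 0,"wy": 0,"wz": -0.005},{"grip": 85,"dx": 1,"dy": -0.5,"dz": 15,"wx": 0,"wy": 0,"wz": -0.005},{"grip": 85,"dx": 0,"dy": 0,"dz": 3,"wx": 0,"wy": 0,"wz": 0}]'

```text
time: 3.25
tcp_pos: [0.4717, 0.1974, 0.1294]
eef_rot: [[0.137, 0.991, 0.004], [0.991, -0.137, 0.002], [0.003, 0.004, -1.0]]
ft_force: [0.8, 0.8, -0.9]
finger_gap: 0.0845
```

```bash
python3 look.py w2 .021 atomiser_mid;python3 plan.py .4713 .195 .036 -8 
```

```text
3.25 [0.4717 0.1974 0.1294] -7.851946099272983
atomiser_mid [316.2 259. ] 0.77 [0.47   0.1923 0.056 ]
  mask conf 0.55 zmax 0.09359697344115843 top mean [0.471  0.1957 0.0916] minrect [470.7 195. ] [25.  24.6] 37.7
3.4 [0.4728 0.1973 0.1317] yaw -7.92 F [-1.   0.1  0.2] gap 0.0851
-0.9 -0.6 31.9 0.002 -0.001 0.0
-0.9 -0.5 31.9 0.002 -0.002 0.001
-0.9 -0.4 31.9 0.002 -0.001 0.0
end [0.4713 0.195  0.036 ]
```

View pics/w2.png

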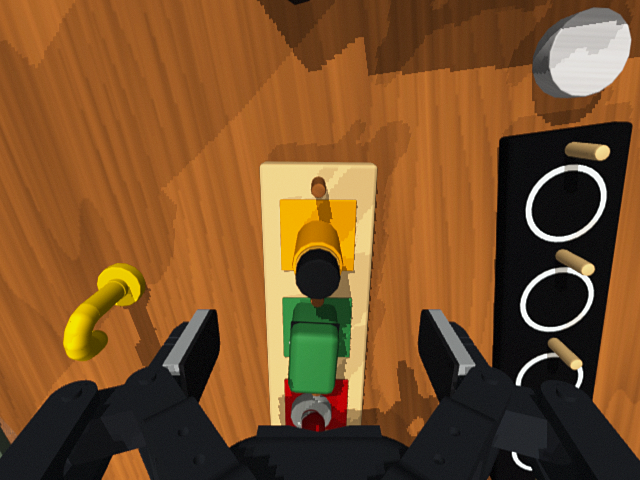

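The cap at (318,273) again gives (0.471, 0.195). Descend and grip.

Request:
drive_tool --series '[{"grip": 85,"dx": -1,"dy": -0.6,"dz": 30,"wx": 0.002,"wy": -0.001,"wz": 0},{"grip": 85,"dx": -1,"dy": -0.6,"dz": 30,"wx": 0.002,"wy": -0.001,"wz": 0},{"grip": 85,"dx": 0,"dy": 0,"dz": 20,"wx": 0.002,"wy": 0,"wz": 0},{"grip": 85,"dx": 0,"dy": 0,"dz": 6,"wx": 0,"wy": 0,"wz": 0},{"grip": 85,"dx": 0,"dy": 0,"dz": 0,"wx": 0,"wy": 0,"wz": 0}]'

```text
time: 3.82
tcp_pos: [0.4756, 0.1973, 0.0491]
eef_rot: [[0.137, 0.99, 0.01], [0.99, -0.138, 0.006], [0.008, 0.009, -1.0]]
ft_force: [1.3, 0.7, 0.0]
finger_gap: 0.0845
```

```bash
python3 plan.py .4713 .195 .036 -8 
```

```text
3.8167 [0.4756 0.1973 0.0491] yaw -7.91 F [1.3 0.7 0. ] gap 0.0845
-3.0 -4.1 13.1 0.009 -0.008 0.002
end [0.4713 0.195  0.036 ]
```

Request:
drive_tool --series '[{"grip": 85,"dx": -3,"dy": -4,"dz": 12,"wx": 0.009,"wy": -0.008,"wz": 0.002},{"grip": 85,"dx": 0,"dy": 0,"dz": 0,"wx": 0,"wy": 0,"wz": 0}]'

```text
time: 3.98
tcp_pos: [0.4722, 0.1953, 0.0388]
eef_rot: [[0.14, 0.99, 0.002], [0.99, -0.14, 0.0], [0.001, 0.002, -1.0]]
ft_force: [0.9, 0.1, -0.7]
finger_gap: 0.0849
```

```bash
python3 plan.py .4713 .195 .036 -8 
```

```text
3.9833 [0.4722 0.1953 0.0388] yaw -8.03 F [ 0.9  0.1 -0.7] gap 0.0849
-0.4 -0.8 2.8 0.002 -0.001 -0.0
end [0.4713 0.195  0.036 ]
```

Good. Close with moderate force (round body).

Request:
drive_tool --series '[{"grip": 20,"dx": 0,"dy": -0.8,"dz": 1.5,"wx": 0.002,"wy": 0,"wz": 0},{"grip": 20,"dx": 0,"dy": 0,"dz": 0,"wx": 0,"wy": 0,"wz": 0},{"grip": 20,"dx": 0,"dy": 0,"dz": 0,"wx": 0,"wy": 0,"wz": 0},{"grip": 20,"dx": 0,"dy": 0,"dz": 0,"wx": 0,"wy": 0,"wz": 0},{"grip": 20,"dx": 0,"dy": 0,"dz": 0,"wx": 0,"wy": 0,"wz": 0},{"grip": 20,"dx": 0,"dy": 0,"dz": 0,"wx": 0,"wy": 0,"wz": 0},{"grip": 20,"dx": 0,"dy": 0,"dz": 0,"wx": 0,"wy": 0,"wz": 0},{"grip": 20,"dx": 0,"dy": 0,"dz": 0,"wx": 0,"wy": 0,"wz": 0}]' --force 40

```text
time: 4.65
tcp_pos: [0.4728, 0.1963, 0.041]
eef_rot: [[0.139, 0.99, 0.005], [0.99, -0.139, 0.003], [0.003, 0.004, -1.0]]
ft_force: [0.4, -0.8, -0.5]
finger_gap: 0.0311
```

```bash
python3 plan.py .4713 .195 .16 -8 .654 -.0437 .16 -0.2
```

```text
4.65 [0.4728 0.1963 0.041 ] yaw -8.0 F [ 0.4 -0.8 -0.5] gap 0.0311
-0.3 -0.2 -29.7 0.001 -0.001 0.0
-0.3 -0.2 -29.8 0.001 -0.001 0.0
-0.3 -0.3 -29.7 0.001 -0.001 0.0
-0.4 -0.3 -29.8 0.001 -0.0 0.0
end [0.4713 0.195  0.16  ]
-23.4 23.8 0.0 0.0 -0.0 -0.015
-23.8 23.4 0.0 0.0 -0.0 -0.015
-24.1 23.1 0.0 0.0 -0.0 -0.015
-24.5 22.7 0.0 0.0 -0.0 -0.015
-24.8 22.3 0.0 0.0 -0.0 -0.015
-25.2 22.0 0.0 0.0 -0.0 -0.015
-25.5 21.6 0.0 0.0 -0.0 -0.015
-25.8 21.2 0.0 0.0 -0.0 -0.016
-26.1 20.8 0.0 0.0 -0.0 -0.015
end [ 0.654  -0.0437  0.16  ]
```

Request:
drive_tool --series '[{"grip": 20,"dx": 0,"dy": 0,"dz": -30,"wx": 0.001,"wy": 0,"wz": 0},{"grip": 20,"dx": 0,"dy": 0,"dz": -30,"wx": 0.001,"wy": 0,"wz": 0},{"grip": 20,"dx": 0,"dy": 0,"dz": -30,"wx": 0.001,"wy": 0,"wz": 0},{"grip": 20,"dx": 0,"dy": 0,"dz": -28,"wx": 0.001,"wy": 0,"wz": 0},{"grip": 20,"dx": -24,"dy": 24,"dz": 0,"wx": 0,"wy": 0,"wz": -0.015},{"grip": 20,"dx": -24,"dy": 23,"dz": 0,"wx": 0,"wy": 0,"wz": -0.015},{"grip": 20,"dx": -24,"dy": 23,"dz": 0,"wx": 0,"wy": 0,"wz": -0.015},{"grip": 20,"dx": -25,"dy": 23,"dz": 0,"wx": 0,"wy": 0,"wz": -0.015},{"grip": 20,"dx": -25,"dy": 22,"dz": 0,"wx": 0,"wy": 0,"wz": -0.015},{"grip": 20,"dx": -25,"dy": 22,"dz": 0,"wx": 0,"wy": 0,"wz": -0.015}]'

```text
time: 5.48
tcp_pos: [0.5951, 0.0369, 0.1643]
eef_rot: [[0.034, 0.999, -0.003], [0.999, -0.034, 0.005], [0.005, -0.003, -1.0]]
ft_force: [0.3, -0.2, -0.1]
finger_gap: 0.0311
```

```bash
python3 plan.py .654 -.0437 .16 -0.2
```

```text
5.4833 [0.5951 0.0369 0.1643] yaw -1.92 F [ 0.3 -0.2 -0.1] gap 0.0311
-26.2 20.5 1.2 -0.001 -0.002 -0.01
-26.4 20.3 1.3 -0.001 -0.001 -0.01
-26.7 19.9 1.4 -0.001 -0.002 -0.01
end [ 0.654  -0.0437  0.16  ]
```

Request:
drive_tool --series '[{"grip": 20,"dx": -26,"dy": 20,"dz": 1,"wx": -0.001,"wy": -0.002,"wz": -0.01},{"grip": 20,"dx": -24,"dy": 18,"dz": 1,"wx": -0.001,"wy": -0.002,"wz": -0.01},{"grip": 20,"dx": -13,"dy": 10,"dz": 1,"wx": 0,"wy": 0,"wz": -0.005},{"grip": 20,"dx": 0,"dy": 0,"dz": 0,"wx": 0,"wy": 0,"wz": 0},{"grip": 20,"dx": 0,"dy": 0,"dz": 0,"wx": 0,"wy": 0,"wz": 0}]'

```text
time: 5.9
tcp_pos: [0.645, -0.0393, 0.1596]
eef_rot: [[0.014, 1.0, -0.001], [1.0, -0.014, -0.003], [-0.003, -0.001, -1.0]]
ft_force: [-0.9, 0.7, -1.2]
finger_gap: 0.0306
```

```bash
cat > circ.py <<'E'
import sys
from h import *
np.set_printoptions(precision=4,suppress=True)
name=sys.argv[1]
s=arm.sense();print(s['time'],s['tcp_pos'])
C=cam('wrist',s);p,d=arm.snapshot('wrist');cv2.imwrite(f'pics/{name}.png',p[:,:,::-1])
g=p.min(2);m=((g>140)&(p.max(2).astype(int)-g<45)).astype(np.uint8)
k,l,st,ce=cv2.connectedComponentsWithStats(m)
for i in range(1,k):
    x,y,w,hg,a=st[i]
    if 20<w<140 and 20<hg<140 and a<.5*w*hg:
        c,_=cv2.findContours((l==i).astype(np.uint8),cv2.RETR_EXTERNAL,cv2.CHAIN_APPROX_NONE)
        q=ray(C,c[0][:,0],.018)[:,:2].astype(np.float32)*1000;e=cv2.fitEllipse(q);print(st[i],np.round(e[0],1),np.round(e[1],1))
E
python3 circ.py w3; python3 plan.py .654 -.0437 .16 -0.2
```

```text
5.9 [ 0.645  -0.0393  0.1596]
[288   0  85  55 966] [655.1 114. ] [52.3 54.6]
[ 292   88   77   80 1360] [654.8  34.9] [57.8 58. ]
[  19  105   48   50 1029] [434.   36.7] [31.9 34.8]
[ 296  194   69   67 1037] [654.5 -45.5] [57.7 58.1]
[256 295  23  56 625] [ 594.8 -140.5] [12.3 77.3]
[359 295  23  56 623] [ 692.5 -143. ] [12.4 79.8]
5.95 [ 0.6448 -0.0393  0.1596] yaw -0.81 F [-0.7  0.1 -0.4] gap 0.0308
-4.3 9.3 -0.4 -0.001 0.003 -0.011
end [ 0.654  -0.0437  0.16  ]
```

View pics/w3.png

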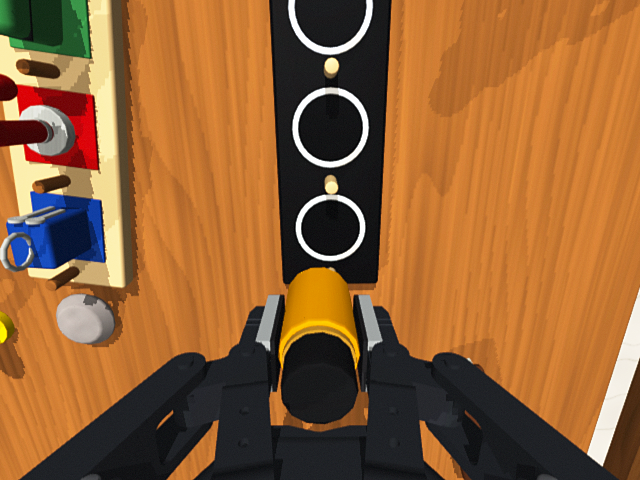

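Request:
drive_tool --series '[{"grip": 20,"dx": -4.3,"dy": 9.5,"dz": 20,"wx": 0,"wy": 0.003,"wz": -0.011},{"grip": 20,"dx": 0,"dy": 0,"dz": 28,"wx": 0,"wy": 0,"wz": 0},{"grip": 20,"dx": 0,"dy": 0,"dz": 20,"wx": 0,"wy": 0,"wz": 0},{"grip": 20,"dx": 0,"dy": 0,"dz": 10,"wx": 0,"wy": 0,"wz": 0},{"grip": 20,"dx": 0,"dy": 0,"dz": 0,"wx": 0,"wy": 0,"wz": 0},{"grip": 20,"dx": 0,"dy": 0,"dz": 0,"wx": 0,"wy": 0,"wz": 0}]'

```text
time: 6.45
tcp_pos: [0.6537, -0.0379, 0.0809]
eef_rot: [[-0.002, 1.0, 0.0], [1.0, 0.002, 0.002], [0.002, 0.0, -1.0]]
ft_force: [-0.9, -0.3, 0.6]
finger_gap: 0.031
```

```bash
python3 plan.py .6545 -.0438 .041 -0.2
```

```text
6.45 [ 0.6537 -0.0379  0.0809] yaw 0.14 F [-0.9 -0.3  0.6] gap 0.031
-3.0 0.4 20.0 0.0 -0.001 0.003
-3.0 0.4 19.9 0.0 -0.001 0.003
end [ 0.6545 -0.0438  0.041 ]
```

Request:
drive_tool --series '[{"grip": 20,"dx": -4,"dy": 0.5,"dz": 18,"wx": 0,"wy": -0.002,"wz": 0.003},{"grip": 20,"dx": -2,"dy": 0.3,"dz": 12,"wx": 0,"wy": 0,"wz": 0.003},{"grip": 20,"dx": 0,"dy": 0,"dz": 5,"wx": 0,"wy": 0,"wz": 0},{"grip": 20,"dx": 0,"dy": 0,"dz": 0,"wx": 0,"wy": 0,"wz": 0}]'

```text
time: 6.78
tcp_pos: [0.6563, -0.0423, 0.0491]
eef_rot: [[0.002, 1.0, 0.005], [1.0, -0.002, 0.001], [0.001, 0.005, -1.0]]
ft_force: [-0.6, 0.7, -0.5]
finger_gap: 0.0308
```

```bash
python3 plan.py .6545 -.0438 .041 -0.2
```

```text
6.7833 [ 0.6563 -0.0423  0.0491] yaw -0.12 F [-0.6  0.7 -0.5] gap 0.0308
-1.5 -1.9 8.1 0.005 -0.001 0.001
end [ 0.6545 -0.0438  0.041 ]
```

Request:
drive_tool --series '[{"grip": 20,"dx": -1.5,"dy": -2,"dz": 7,"wx": 0.005,"wy": -0.001,"wz": 0},{"grip": 20,"dx": 0,"dy": 0,"dz": 2,"wx": 0,"wy": 0,"wz": 0},{"grip": 20,"dx": 0,"dy": 0,"dz": 0,"wx": 0,"wy": 0,"wz": 0}]'

```text
time: 7.03
tcp_pos: [0.6549, -0.0436, 0.0412]
eef_rot: [[0.002, 1.0, 0.002], [1.0, -0.002, -0.0], [-0.0, 0.002, -1.0]]
ft_force: [0.7, 0.2, -0.3]
finger_gap: 0.0308
```

```bash
python3 plan.py .6545 -.0438 .038 -0.2
```

```text
7.0333 [ 0.6549 -0.0436  0.0412] yaw -0.1 F [ 0.7  0.2 -0.3] gap 0.0308
-0.2 -0.4 3.2 0.002 0.0 0.002
end [ 0.6545 -0.0438  0.038 ]
```

Request:
drive_tool --series '[{"grip": 20,"dx": 0,"dy": -0.4,"dz": 2.5,"wx": 0.002,"wy": 0,"wz": 0.002},{"grip": 20,"dx": 0,"dy": 0,"dz": 1.5,"wx": 0,"wy": 0,"wz": 0},{"grip": 20,"dx": 0,"dy": 0,"dz": 1,"wx": 0,"wy": 0,"wz": 0}]'

```text
time: 7.28
tcp_pos: [0.6549, -0.0437, 0.0374]
eef_rot: [[0.004, 1.0, 0.001], [1.0, -0.004, -0.0], [-0.0, 0.001, -1.0]]
ft_force: [-9.4, 1.3, 24.6]
finger_gap: 0.0309
```

```bash
python3 plan.py .6545 -.0438 .038 -0.2
```

```text
7.2833 [ 0.6549 -0.0437  0.0374] yaw -0.22 F [-9.4  1.3 24.6] gap 0.0309
-0.1 -0.4 -0.6 0.001 0.0 -0.0
end [ 0.6545 -0.0438  0.038 ]
```

Request:
drive_tool --series '[{"grip": 20,"dx": 0,"dy": 0,"dz": -0.7,"wx": 0,"wy": 0,"wz": 0},{"grip": 70,"dx": 0,"dy": 0,"dz": 0,"wx": 0,"wy": 0,"wz": 0},{"grip": 70,"dx": 0,"dy": 0,"dz": 0,"wx": 0,"wy": 0,"wz": 0},{"grip": 85,"dx": 0,"dy": 0,"dz": 0,"wx": 0,"wy": 0,"wz": 0},{"grip": 85,"dx": 0,"dy": 0,"dz": -5,"wx": 0,"wy": 0,"wz": 0},{"grip": 85,"dx": 0,"dy": 0,"dz": -20,"wx": 0,"wy": 0,"wz": 0},{"grip": 85,"dx": 0,"dy": 0,"dz": -35,"wx": 0,"wy": 0,"wz": 0},{"grip": 85,"dx": 0,"dy": 0,"dz": -35,"wx": 0,"wy": 0,"wz": 0},{"grip": 85,"dx": 0,"dy": 0,"dz": -20,"wx": 0,"wy": 0,"wz": 0}]'

```text
time: 8.03
tcp_pos: [0.6527, -0.0434, 0.1541]
eef_rot: [[0.004, 1.0, -0.006], [1.0, -0.004, -0.0], [-0.0, -0.006, -1.0]]
ft_force: [1.4, -0.3, -0.1]
finger_gap: 0.0851
```

```bash
python3 look.py w4 .018 atomiser_mid; python3 plan.py .458 .1205 .17 -10
```

```text
8.0333 [ 0.6527 -0.0434  0.1541] -0.23822610624802357
atomiser_mid [322.5 243. ] 0.63 [ 0.6551 -0.0478  0.053 ]
  mask conf 0.76 zmax 0.09066913821022346 top mean [ 0.6548 -0.0446  0.0886] minrect [654.6 -45.2] [24.7 24.8] 72.0
8.1833 [ 0.6527 -0.0433  0.1523] yaw -0.24 F [-0.4  1.  -0.6] gap 0.0849
20.4 -24.4 -2.1 -0.001 0.0 0.021
19.9 -24.9 -2.1 -0.001 0.0 0.021
19.3 -25.3 -2.1 -0.001 0.0 0.021
18.8 -25.7 -2.1 -0.001 0.0 0.021
18.3 -26.0 -2.2 -0.001 0.0 0.022
17.7 -26.4 -2.2 -0.0 0.0 0.021
17.1 -26.8 -2.2 -0.001 0.0 0.022
16.5 -27.2 -2.2 -0.0 0.0 0.021
end [0.458  0.1205 0.17  ]
```

View pics/w4.png

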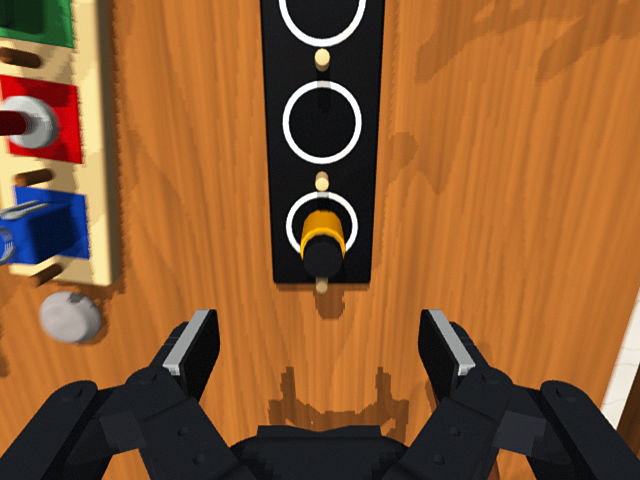

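The atomiser stands in the rightmost circle at (322,245). It fits at (654.6, -45.2) mm against the circle's (654.5, -45.5). Next is the case.

Request:
drive_tool --series '[{"grip": 85,"dx": 20,"dy": -24.5,"dz": -3,"wx": 0,"wy": 0,"wz": 0.021},{"grip": 85,"dx": 20,"dy": -25,"dz": -3,"wx": 0,"wy": 0,"wz": 0.021},{"grip": 85,"dx": 19,"dy": -25,"dz": -2,"wx": 0,"wy": 0,"wz": 0.021},{"grip": 85,"dx": 19,"dy": -26,"dz": -2,"wx": 0,"wy": 0,"wz": 0.021},{"grip": 85,"dx": 18,"dy": -26,"dz": -2,"wx": 0,"wy": 0,"wz": 0.021},{"grip": 85,"dx": 18,"dy": -26,"dz": -2,"wx": 0,"wy": 0,"wz": 0.021},{"grip": 85,"dx": 16,"dy": -25,"dz": -2,"wx": 0,"wy": 0,"wz": 0.021},{"grip": 85,"dx": 10,"dy": -16,"dz": 0,"wx": 0,"wy": 0,"wz": 0.012},{"grip": 85,"dx": 0,"dy": 0,"dz": 0,"wx": 0,"wy": 0,"wz": 0},{"grip": 85,"dx": 0,"dy": 0,"dz": 0,"wx": 0,"wy": 0,"wz": 0}]'

```text
time: 9.02
tcp_pos: [0.4566, 0.1155, 0.1631]
eef_rot: [[0.171, 0.985, -0.018], [0.985, -0.171, -0.004], [-0.007, -0.017, -1.0]]
ft_force: [0.2, -0.2, 0.3]
finger_gap: 0.0851
```

```bash
python3 look.py w5 .021 earbud_case_mid; python3 plan.py .458 .1205 .10 -10
```

```text
9.0167 [0.4566 0.1155 0.1631] -9.862529409452994
earbud_case_mid [319.2 226.3] 0.58 [0.4559 0.1185 0.046 ]
  mask conf 0.97 zmax 0.07377900049009738 top mean [0.4576 0.1212 0.0712] minrect [457.4 120. ] [48.3 32.6] 77.9
9.1667 [0.4576 0.1146 0.1631] yaw -9.96 F [-0.5 -0.5 -0.3] gap 0.0847
3.2 0.2 31.5 -0.008 0.003 0.0
3.0 -0.0 31.6 -0.008 0.004 0.001
end [0.458  0.1205 0.1   ]
```

View pics/w5.png

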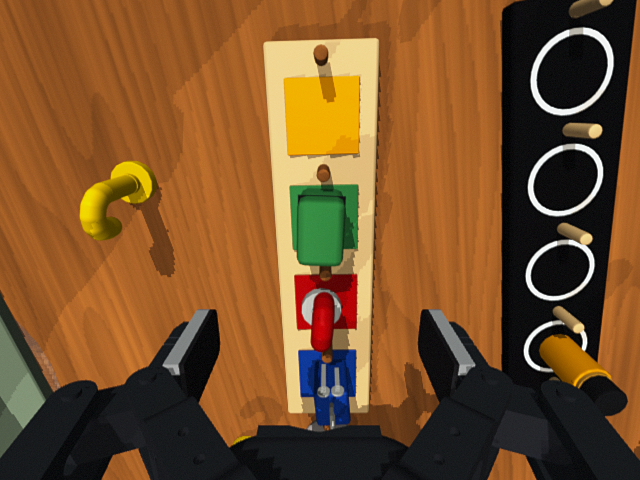

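The case top is at (322,228), fitted at (0.4575, 0.120) with a yaw of about -12°. Descend.

Request:
drive_tool --series '[{"grip": 85,"dx": 3,"dy": 0,"dz": 28,"wx": -0.008,"wy": 0.003,"wz": 0.01},{"grip": 85,"dx": 2.5,"dy": 0,"dz": 28,"wx": -0.008,"wy": 0.003,"wz": 0.01},{"grip": 85,"dx": 0,"dy": 0,"dz": 20,"wx": 0,"wy": 0,"wz": 0.005},{"grip": 85,"dx": 0,"dy": 0,"dz": 5,"wx": 0,"wy": 0,"wz": 0},{"grip": 85,"dx": 0,"dy": 0,"dz": 0,"wx": 0,"wy": 0,"wz": 0}]'

```text
time: 9.58
tcp_pos: [0.4614, 0.1165, 0.0789]
eef_rot: [[0.204, 0.979, 0.004], [0.979, -0.204, -0.001], [-0.001, 0.004, -1.0]]
ft_force: [-0.4, 0.6, -0.3]
finger_gap: 0.0851
```

```bash
python3 plan.py .4575 .1202 .034 -11.5
```

```text
9.5833 [0.4614 0.1165 0.0789] yaw -11.75 F [-0.4  0.6 -0.3] gap 0.0851
1.4 -2.4 22.4 0.002 0.0 -0.002
1.5 -2.4 22.5 0.002 0.001 -0.002
end [0.4575 0.1202 0.034 ]
```

Request:
drive_tool --series '[{"grip": 85,"dx": 2,"dy": -2.5,"dz": 22,"wx": 0.002,"wy": 0,"wz": -0.002},{"grip": 85,"dx": 1.5,"dy": -2,"dz": 16,"wx": 0.002,"wy": 0,"wz": -0.002},{"grip": 85,"dx": 0,"dy": 0,"dz": 5,"wx": 0,"wy": 0,"wz": 0},{"grip": 85,"dx": 0,"dy": 0,"dz": 0,"wx": 0,"wy": 0,"wz": 0}]'

```text
time: 9.92
tcp_pos: [0.4606, 0.1193, 0.0374]
eef_rot: [[0.202, 0.979, 0.004], [0.979, -0.202, -0.0], [0.001, 0.004, -1.0]]
ft_force: [1.0, -0.2, 0.2]
finger_gap: 0.0844
```

```bash
python3 plan.py .4575 .1202 .034 -11.5
```

```text
9.9167 [0.4606 0.1193 0.0374] yaw -11.63 F [ 1.  -0.2  0.2] gap 0.0844
0.2 -3.3 3.4 0.004 -0.001 -0.002
end [0.4575 0.1202 0.034 ]
```

Request:
drive_tool --series '[{"grip": 85,"dx": 0.4,"dy": -3.3,"dz": 4,"wx": 0.004,"wy": 0,"wz": 0},{"grip": 60,"dx": 0,"dy": -0.5,"dz": 0.5,"wx": 0,"wy": 0,"wz": 0},{"grip": 22,"dx": 0,"dy": 0,"dz": 0,"wx": 0,"wy": 0,"wz": 0},{"grip": 22,"dx": 0,"dy": 0,"dz": 0,"wx": 0,"wy": 0,"wz": 0},{"grip": 22,"dx": 0,"dy": 0,"dz": 0,"wx": 0,"wy": 0,"wz": 0},{"grip": 22,"dx": 0,"dy": 0,"dz": 0,"wx": 0,"wy": 0,"wz": 0},{"grip": 22,"dx": 0,"dy": 0,"dz": 0,"wx": 0,"wy": 0,"wz": 0},{"grip": 22,"dx": 0,"dy": 0,"dz": 0,"wx": 0,"wy": 0,"wz": 0}]'

```text
time: 10.58
tcp_pos: [0.4589, 0.1204, 0.0371]
eef_rot: [[0.202, 0.979, 0.005], [0.979, -0.202, 0.002], [0.003, 0.004, -1.0]]
ft_force: [-0.1, 0.1, 0.3]
finger_gap: 0.0334
```

```bash
python3 plan.py .4575 .1202 .16 -11.5 .6546 .0360 .16 -0.2
```

```text
10.5833 [0.4589 0.1204 0.0371] yaw -11.65 F [-0.1  0.1  0.3] gap 0.0334
-0.0 -0.2 -30.7 0.001 -0.001 -0.001
-0.1 -0.2 -30.8 0.001 -0.001 -0.001
-0.1 -0.3 -30.7 0.001 -0.0 -0.0
-0.1 -0.3 -30.8 0.001 -0.001 -0.001
end [0.4575 0.1202 0.16  ]
-7.2 35.0 0.0 0.0 0.0 -0.033
-8.4 34.7 0.0 0.0 0.0 -0.033
-9.5 34.4 0.0 0.0 0.0 -0.033
-10.6 34.1 0.0 0.0 0.0 -0.033
-11.8 33.8 0.1 0.0 0.0 -0.032
-12.9 33.3 0.0 0.0 0.0 -0.033
end [0.6546 0.036  0.16  ]
```

Request:
drive_tool --series '[{"grip": 22,"dx": 0,"dy": 0,"dz": -30,"wx": 0.001,"wy": 0,"wz": 0},{"grip": 22,"dx": 0,"dy": 0,"dz": -31,"wx": 0.001,"wy": 0,"wz": 0},{"grip": 22,"dx": 0,"dy": 0,"dz": -31,"wx": 0.001,"wy": 0,"wz": 0},{"grip": 22,"dx": -3,"dy": 15,"dz": -25,"wx": 0,"wy": 0,"wz": -0.015},{"grip": 22,"dx": -7.5,"dy": 35,"dz": 0,"wx": 0,"wy": 0,"wz": -0.033},{"grip": 22,"dx": -8.5,"dy": 35,"dz": 0,"wx": 0,"wy": 0,"wz": -0.033},{"grip": 22,"dx": -10,"dy": 34,"dz": 0,"wx": 0,"wy": 0,"wz": -0.033},{"grip": 22,"dx": -11,"dy": 34,"dz": 0,"wx": 0,"wy": 0,"wz": -0.033},{"grip": 22,"dx": -12,"dy": 20,"dz": 0,"wx": 0,"wy": 0,"wz": -0.025},{"grip": 22,"dx": -5,"dy": 5,"dz": 0,"wx": 0,"wy": 0,"wz": -0.01}]'

```text
time: 11.42
tcp_pos: [0.6328, 0.0379, 0.1607]
eef_rot: [[0.009, 1.0, -0.001], [1.0, -0.009, 0.001], [0.001, -0.001, -1.0]]
ft_force: [-1.7, -1.1, -0.0]
finger_gap: 0.0333
```

```bash
python3 plan.py .6548 .0356 .09 -0.2
```

```text
11.4167 [0.6328 0.0379 0.1607] yaw -0.5 F [-1.7 -1.1 -0. ] gap 0.0333
-0.7 7.4 23.6 -0.0 -0.0 -0.002
-0.8 7.3 23.6 -0.001 -0.0 -0.002
-0.7 7.4 23.5 -0.0 -0.001 -0.001
end [0.6548 0.0356 0.09  ]
```

Request:
drive_tool --series '[{"grip": 22,"dx": -0.8,"dy": 12,"dz": 10,"wx": 0,"wy": 0,"wz": -0.002},{"grip": 22,"dx": -0.8,"dy": 8,"dz": 25,"wx": 0,"wy": 0,"wz": -0.002},{"grip": 22,"dx": 0,"dy": 0,"dz": 25,"wx": 0,"wy": 0,"wz": 0},{"grip": 22,"dx": 0,"dy": 0,"dz": 10,"wx": 0,"wy": 0,"wz": 0},{"grip": 22,"dx": 0,"dy": 0,"dz": 0,"wx": 0,"wy": 0,"wz": 0}]'

```text
time: 11.83
tcp_pos: [0.6552, 0.0326, 0.088]
eef_rot: [[0.007, 1.0, 0.0], [1.0, -0.007, -0.001], [-0.001, 0.0, -1.0]]
ft_force: [-0.9, -0.2, -0.3]
finger_gap: 0.0331
```

```bash
python3 plan.py .6548 .0356 .040 -0.2
```

```text
11.8333 [0.6552 0.0326 0.088 ] yaw -0.41 F [-0.9 -0.2 -0.3] gap 0.0331
1.5 -0.2 24.0 0.0 0.0 -0.002
1.5 -0.2 24.0 0.0 0.001 -0.002
end [0.6548 0.0356 0.04  ]
```

Request:
drive_tool --series '[{"grip": 22,"dx": 2,"dy": 0,"dz": 24,"wx": 0,"wy": 0,"wz": -0.002},{"grip": 22,"dx": 1.5,"dy": 0,"dz": 15,"wx": 0,"wy": 0,"wz": -0.002},{"grip": 22,"dx": 0,"dy": 0,"dz": 6,"wx": 0,"wy": 0,"wz": 0},{"grip": 22,"dx": 0,"dy": 0,"dz": 0,"wx": 0,"wy": 0,"wz": 0}]'

```text
time: 12.17
tcp_pos: [0.6559, 0.0366, 0.0445]
eef_rot: [[0.002, 1.0, 0.002], [1.0, -0.002, -0.001], [-0.0, 0.002, -1.0]]
ft_force: [-1.0, 0.2, -1.2]
finger_gap: 0.0333
```

```bash
python3 plan.py .6548 .0356 .036 -0.2
```

```text
12.1667 [0.6559 0.0366 0.0445] yaw -0.14 F [-1.   0.2 -1.2] gap 0.0333
-1.0 -1.1 8.5 0.002 0.0 0.001
end [0.6548 0.0356 0.036 ]
```

Request:
drive_tool --series '[{"grip": 22,"dx": -1,"dy": -1.1,"dz": 7,"wx": 0.002,"wy": 0,"wz": 0},{"grip": 22,"dx": 0,"dy": 0,"dz": 2,"wx": 0,"wy": 0,"wz": 0},{"grip": 22,"dx": 0,"dy": 0,"dz": 1.5,"wx": 0,"wy": 0,"wz": 0},{"grip": 22,"dx": 0,"dy": 0,"dz": 0.5,"wx": 0,"wy": 0,"wz": 0}]'

```text
time: 12.5
tcp_pos: [0.656, 0.0355, 0.0358]
eef_rot: [[0.002, 1.0, 0.003], [1.0, -0.002, -0.0], [-0.0, 0.003, -1.0]]
ft_force: [-0.8, 0.5, -0.9]
finger_gap: 0.0334
```

```bash
python3 plan.py .6548 .0356 .034 -0.2
```

```text
12.5 [0.656  0.0355 0.0358] yaw -0.13 F [-0.8  0.5 -0.9] gap 0.0334
0.1 -1.2 1.8 0.003 0.0 0.001
end [0.6548 0.0356 0.034 ]
```

Request:
drive_tool --series '[{"grip": 22,"dx": 0,"dy": -1.2,"dz": 1.8,"wx": 0.003,"wy": 0,"wz": 0.001},{"grip": 22,"dx": 0,"dy": 0,"dz": 0.8,"wx": 0,"wy": 0,"wz": 0}]'

```text
time: 12.67
tcp_pos: [0.6552, 0.0354, 0.034]
eef_rot: [[0.004, 1.0, 0.001], [1.0, -0.004, -0.0], [-0.0, 0.001, -1.0]]
ft_force: [0.0, -0.3, -1.5]
finger_gap: 0.0338
```

```bash
python3 plan.py .6548 .0356 .034 -0.2
```

```text
12.6667 [0.6552 0.0354 0.034 ] yaw -0.2 F [ 0.  -0.3 -1.5] gap 0.0338
0.2 -0.4 -0.0 0.001 0.0 -0.0
end [0.6548 0.0356 0.034 ]
```

Request:
drive_tool --series '[{"grip": 22,"dx": 0,"dy": -0.4,"dz": 1,"wx": 0.001,"wy": 0,"wz": 0},{"grip": 22,"dx": 0,"dy": 0,"dz": 0.3,"wx": 0,"wy": 0,"wz": 0}]'

```text
time: 12.83
tcp_pos: [0.6553, 0.0353, 0.0335]
eef_rot: [[0.004, 1.0, 0.002], [1.0, -0.004, -0.0], [-0.0, 0.002, -1.0]]
ft_force: [-1.2, -0.5, 1.8]
finger_gap: 0.0335
```

Light contact. Release and rise, then look.

Request:
drive_tool --series '[{"grip": 22,"dx": 0,"dy": 0,"dz": 0.2,"wx": 0,"wy": 0,"wz": 0},{"grip": 70,"dx": 0,"dy": 0,"dz": 0,"wx": 0,"wy": 0,"wz": 0},{"grip": 70,"dx": 0,"dy": 0,"dz": 0,"wx": 0,"wy": 0,"wz": 0},{"grip": 85,"dx": 0,"dy": 0,"dz": 0,"wx": 0,"wy": 0,"wz": 0},{"grip": 85,"dx": 0,"dy": 0,"dz": -5,"wx": 0,"wy": 0,"wz": 0},{"grip": 85,"dx": 0,"dy": 0,"dz": -20,"wx": 0,"wy": 0,"wz": 0},{"grip": 85,"dx": 0,"dy": 0,"dz": -35,"wx": 0,"wy": 0,"wz": 0},{"grip": 85,"dx": 0,"dy": 0,"dz": -35,"wx": 0,"wy": 0,"wz": 0},{"grip": 85,"dx": 0,"dy": 0,"dz": -20,"wx": 0,"wy": 0,"wz": 0}]'

```text
time: 13.58
tcp_pos: [0.6527, 0.0351, 0.149]
eef_rot: [[0.004, 1.0, -0.006], [1.0, -0.004, -0.001], [-0.001, -0.006, -1.0]]
ft_force: [0.0, -0.4, 1.0]
finger_gap: 0.0851
```

```bash
python3 look.py w6 .018 earbud_case_mid; python3 circ.py w6b; python3 plan.py .445 .038 .19 -8
```

```text
13.5833 [0.6527 0.0351 0.149 ] -0.2286070889840768
earbud_case_mid [322.  237.8] 0.69 [0.6548 0.033  0.043 ]
  mask conf 0.89 zmax 0.07089110040409223 top mean [0.6553 0.0358 0.0683] minrect [655.3  34.5] [32.7 48.3] 0.6
13.7333 [0.6528 0.0353 0.1472]
[279   0  87  43 865] [655.  193.3] [50.5 53.9]
[ 282   78   80   85 1495] [654.8 115.2] [57.8 57.9]
[286 191  72  61 815] [654.5  34.7] [54.9 55.5]
[ 25 205  46  46 868] [433.   34.3] [31.4 36.7]
[288 285  28  51 315] [649.  -44.8] [44.3 51.5]
[328 285  27  50 284] [658.9 -44.1] [45.3 51.2]
[ 14 296  42  28 191] [398.2 -43.8] [ 6.8 49.1]
[ 31 300  36  25 182] [410.2 -46.4] [ 6.6 44. ]
[ 604  307   36  123 1674] [ 938.3 -118.8] [ 17.7 144.6]
[163 310  45  65 810] [526.7 -79.9] [14.2 90.8]
[429 310  46  65 833] [776.3 -80.3] [14.3 92.5]
[ 58 367  46  21 412] [ 424.6 -113. ] [18.9 47.5]
13.7833 [0.6522 0.0353 0.1457] yaw -0.22 F [-0.1 -0.7 -0.8] gap 0.085
0.3 -34.6 -7.1 -0.001 0.0 0.023
-0.5 -34.6 -7.1 -0.001 0.0 0.023
-1.3 -34.5 -7.2 -0.002 0.0 0.022
-2.0 -34.5 -7.2 -0.001 0.001 0.023
-2.8 -34.5 -7.3 -0.002 0.0 0.022
-3.6 -34.3 -7.3 -0.001 0.001 0.023
end [0.445 0.038 0.19 ]
```

View pics/w6.png

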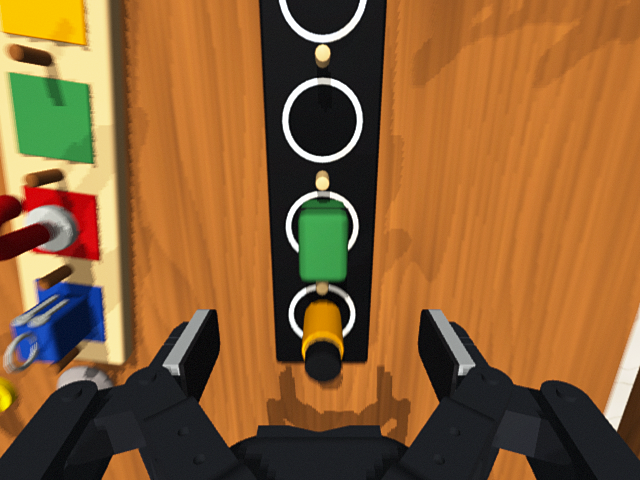

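The case is upright in its circle at (323,238), within 1 mm of the fit. Now the red umbrella.

Request:
drive_tool --series '[{"grip": 85,"dx": 0,"dy": -34,"dz": -8,"wx": 0,"wy": 0,"wz": 0.023},{"grip": 85,"dx": -0.5,"dy": -35,"dz": -8,"wx": 0,"wy": 0,"wz": 0.023},{"grip": 85,"dx": -1,"dy": -35,"dz": -8,"wx": 0,"wy": 0,"wz": 0.023},{"grip": 85,"dx": -2,"dy": -34,"dz": -7,"wx": 0,"wy": 0,"wz": 0.023},{"grip": 85,"dx": -3,"dy": -34,"dz": -7,"wx": 0,"wy": 0,"wz": 0.023},{"grip": 85,"dx": -3,"dy": -22,"dz": -4,"wx": 0,"wy": 0,"wz": 0.015},{"grip": 85,"dx": 0,"dy": -5,"dz": 0,"wx": 0,"wy": 0,"wz": 0},{"grip": 85,"dx": 0,"dy": 0,"dz": 0,"wx": 0,"wy": 0,"wz": 0},{"grip": 85,"dx": 0,"dy": 0,"dz": 0,"wx": 0,"wy": 0,"wz": 0}]'

```text
time: 14.53
tcp_pos: [0.4403, 0.0374, 0.1835]
eef_rot: [[0.139, 0.99, -0.02], [0.99, -0.139, -0.003], [-0.006, -0.02, -1.0]]
ft_force: [0.8, -0.1, -0.1]
finger_gap: 0.0853
```

```bash
python3 look.py w7 .021 umbrella_handle_mid; python3 plan.py .445 .038 .13 -8
```

```text
14.5333 [0.4403 0.0374 0.1835] -7.972398239521187
umbrella_handle_mid [324.5 230.5] 0.78 [0.4423 0.0335 0.057 ]
umbrella_handle_mid [238.  400.2] 0.78 [ 0.3365 -0.1266  0.057 ]
umbrella_handle_mid [116.9  71.3] 0.67 [0.3143 0.1685 0.057 ]
  mask conf 0.93 zmax 0.07483376361208018 top mean [0.3004 0.1585 0.0707] minrect [299.7 158. ] [25.2 13.9] 68.7
14.6833 [0.4408 0.0373 0.1833] yaw -7.99 F [-0.6 -0.3 -0.1] gap 0.0849
0.8 2.5 26.6 -0.01 0.003 0.0
0.8 2.3 26.7 -0.009 0.003 0.0
end [0.445 0.038 0.13 ]
```

View pics/w7.png

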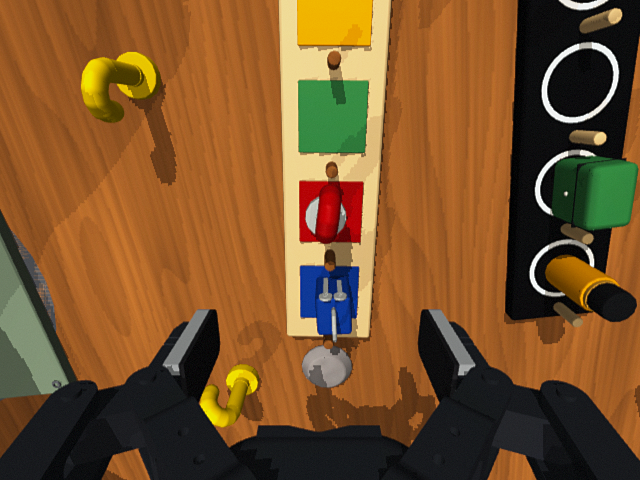

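```bash
cat > umb.py <<'E'
import sys
from h import *
n=sys.argv[1];x0,x1,y0,y1=map(int,sys.argv[2:6]);base=float(sys.argv[6])
c=np.load(f'pics/{n}_c.npz');C=(c['K'],c['R'],c['t']);p=cv2.imread(f'pics/{n}.png')[:,:,::-1].astype(int);d=np.load(f'pics/{n}_d.npy')
roi=np.zeros((480,640),bool);roi[y0:y1,x0:x1]=1
r,g,b=p[...,0],p[...,1],p[...,2]
red=roi&(r>70)&(g<60)&(b<70)
P=cloud(C,d,red);P=P[(P[:,2]>base+.012)]
print('red n',len(P),'z',P[:,2].min(),P[:,2].max())
T=P[P[:,2]>base+.062];q=T[:,:2]*1000;m=q.mean(0)
w,V=np.linalg.eigh(np.cov((q-m).T));v=V[:,1]*np.sign(V[1,1]);print('top mean',m.round(1),'dir yaw from +y',np.degrees(np.arctan2(-v[0],v[1])).round(1),'std',np.sqrt(w).round(1))
Q=P[:,:2]*1000;r_=cv2.minAreaRect(Q.astype(np.float32));print('all minrect',np.round(r_[0],1),np.round(r_[1],1),round(r_[2],1))
gray=roi&(abs(r-g)<25)&(abs(g-b)<25)&(r>90)
G=cloud(C,d,gray);G=G[abs(G[:,2]-base-.010)<.004][:,:2]*1000
(h,rad)=cv2.minEnclosingCircle(G.astype(np.float32));print('foot encl',np.round(h,1),round(rad,1),len(G))
hull=cv2.convexHull(G.astype(np.float32))[:,0]
from scipy.optimize import least_squares
s=least_squares(lambda a:np.minimum(np.hypot(*(hull-a).T)-18,30),h,loss='soft_l1',f_scale=.5);print('foot fit r18',s.x.round(1))
E
python3 umb.py w7 295 365 175 250 .021
```

```text
red n 1196 z 0.04802469364099186 0.09515922536261268
top mean [447.1  53.1] dir yaw from +y -15.5 std [4.1 9.4]
all minrect [447.4  52.8] [43.2 15.8] 75.8
foot encl [443.5  37.4] 17.8 418
foot fit r18 [443.7  37.3]
```

The foot centre fits at (443.5, 37.4) and the crook plane at about -14°. I'll grip the stem at that yaw.

```bash
python3 plan.py .4436 .0374 .11 -14
```

```text
14.6833 [0.4408 0.0373 0.1833] yaw -7.99 F [-0.6 -0.3 -0.1] gap 0.0849
0.3 1.4 24.4 -0.006 0.002 0.035
0.3 1.2 24.4 -0.007 0.003 0.035
0.4 1.1 24.5 -0.006 0.002 0.035
end [0.4437 0.0374 0.11  ]
```

Request:
drive_tool --series '[{"grip": 85,"dx": 0.4,"dy": 1.3,"dz": 24,"wx": -0.006,"wy": 0.002,"wz": 0.035},{"grip": 85,"dx": 0.4,"dy": 1.3,"dz": 24,"wx": -0.006,"wy": 0.002,"wz": 0.035},{"grip": 85,"dx": 0.3,"dy": 0,"dz": 18,"wx": -0.003,"wy": 0,"wz": 0.025},{"grip": 85,"dx": 0,"dy": 0,"dz": 5,"wx": 0,"wy": 0,"wz": 0},{"grip": 85,"dx": 0,"dy": 0,"dz": 0,"wx": 0,"wy": 0,"wz": 0}]'

```text
time: 15.1
tcp_pos: [0.4465, 0.0373, 0.1083]
eef_rot: [[0.235, 0.972, -0.002], [0.972, -0.235, -0.003], [-0.003, -0.001, -1.0]]
ft_force: [-1.0, -0.9, 0.3]
finger_gap: 0.0847
```

```bash
python3 plan.py .4436 .0374 .038 -14
```

```text
15.1 [0.4465 0.0373 0.1083] yaw -13.62 F [-1.  -0.9  0.3] gap 0.0847
-0.2 -1.4 35.1 -0.001 0.002 0.003
-0.2 -1.4 35.2 -0.0 0.001 0.004
end [0.4436 0.0374 0.038 ]
```

Request:
drive_tool --series '[{"grip": 85,"dx": 0,"dy": -1.5,"dz": 28,"wx": 0,"wy": 0.002,"wz": 0.003},{"grip": 85,"dx": 0,"dy": -1.5,"dz": 22,"wx": 0,"wy": 0.001,"wz": 0.003},{"grip": 85,"dx": 0,"dy": -1,"dz": 12,"wx": 0,"wy": 0,"wz": 0},{"grip": 85,"dx": 0,"dy": -0.5,"dz": 3,"wx": 0,"wy": 0,"wz": 0},{"grip": 85,"dx": 0,"dy": 0,"dz": 0,"wx": 0,"wy": 0,"wz": 0}]'

```text
time: 15.52
tcp_pos: [0.4455, 0.0385, 0.0434]
eef_rot: [[0.237, 0.971, 0.003], [0.971, -0.237, 0.002], [0.002, 0.003, -1.0]]
ft_force: [-0.7, -0.5, 0.6]
finger_gap: 0.0856
```

```bash
python3 plan.py .4436 .0374 .038 -14
```

```text
15.5167 [0.4455 0.0385 0.0434] yaw -13.73 F [-0.7 -0.5  0.6] gap 0.0856
-1.5 -1.6 5.4 0.003 -0.002 0.005
end [0.4436 0.0374 0.038 ]
```

Request:
drive_tool --series '[{"grip": 85,"dx": -1.5,"dy": -1.6,"dz": 4.5,"wx": 0.003,"wy": -0.002,"wz": 0.004},{"grip": 60,"dx": 0,"dy": -0.5,"dz": 1,"wx": 0,"wy": 0,"wz": 0},{"grip": 35,"dx": 0,"dy": 0,"dz": 0,"wx": 0,"wy": 0,"wz": 0},{"grip": 35,"dx": 0,"dy": 0,"dz": 0,"wx": 0,"wy": 0,"wz": 0},{"grip": 35,"dx": 0,"dy": 0,"dz": 0,"wx": 0,"wy": 0,"wz": 0}]'

```text
time: 15.93
tcp_pos: [0.4449, 0.0376, 0.0407]
eef_rot: [[0.24, 0.971, 0.004], [0.971, -0.24, 0.001], [0.002, 0.004, -1.0]]
ft_force: [-0.5, 0.0, -0.7]
finger_gap: 0.038
```

```bash
python3 plan.py .4436 .0374 .038 -14
```

```text
15.9333 [0.4449 0.0376 0.0407] yaw -13.9 F [-0.5  0.  -0.7] gap 0.038
-0.5 -1.2 2.7 0.004 -0.002 0.002
end [0.4436 0.0374 0.038 ]
```

Request:
drive_tool --series '[{"grip": 30,"dx": -0.3,"dy": -1.3,"dz": 2,"wx": 0.004,"wy": 0,"wz": 0},{"grip": 24,"dx": 0,"dy": -0.3,"dz": 0,"wx": 0,"wy": 0,"wz": 0},{"grip": 8,"dx": 0,"dy": 0,"dz": 0,"wx": 0,"wy": 0,"wz": 0},{"grip": 8,"dx": 0,"dy": 0,"dz": 0,"wx": 0,"wy": 0,"wz": 0},{"grip": 8,"dx": 0,"dy": 0,"dz": 0,"wx": 0,"wy": 0,"wz": 0},{"grip": 8,"dx": 0,"dy": 0,"dz": 0,"wx": 0,"wy": 0,"wz": 0}]'

```text
time: 16.43
tcp_pos: [0.4434, 0.0379, 0.0393]
eef_rot: [[0.24, 0.971, 0.001], [0.971, -0.24, 0.002], [0.002, 0.0, -1.0]]
ft_force: [0.0, 0.5, 0.5]
finger_gap: 0.0149
```

```bash
python3 plan.py .4436 .0374 .18 -14 .6548 .116 .18 -0.2
```

```text
16.4333 [0.4434 0.0379 0.0393] yaw -13.88 F [0.  0.5 0.5] gap 0.0149
-0.0 0.1 -35.2 0.0 -0.0 0.001
-0.0 0.1 -35.2 0.0 -0.001 0.0
-0.1 0.1 -35.1 0.0 -0.0 0.001
-0.1 0.0 -35.2 0.0 -0.001 0.0
end [0.4436 0.0374 0.18  ]
18.2 26.6 0.0 0.0 0.0 -0.034
17.3 27.2 0.0 0.0 0.0 -0.034
16.3 27.7 0.0 0.0 0.0 -0.035
15.4 28.3 0.0 0.0 0.0 -0.034
14.4 28.8 0.0 0.0 0.0 -0.035
13.4 29.3 0.0 0.0 0.0 -0.034
12.3 29.7 0.0 0.0 0.0 -0.035
end [0.6548 0.116  0.18  ]
```

Request:
drive_tool --series '[{"grip": 8,"dx": 0,"dy": 0,"dz": -33,"wx": 0,"wy": 0,"wz": 0},{"grip": 8,"dx": 0,"dy": 0,"dz": -35,"wx": 0,"wy": 0,"wz": 0},{"grip": 8,"dx": 0,"dy": 0,"dz": -35,"wx": 0,"wy": 0,"wz": 0},{"grip": 8,"dx": 6,"dy": 10,"dz": -25,"wx": 0,"wy": 0,"wz": -0.015},{"grip": 8,"dx": 18,"dy": 27,"dz": 0,"wx": 0,"wy": 0,"wz": -0.034},{"grip": 8,"dx": 17,"dy": 27,"dz": 0,"wx": 0,"wy": 0,"wz": -0.034},{"grip": 8,"dx": 16,"dy": 28,"dz": 0,"wx": 0,"wy": 0,"wz": -0.034},{"grip": 8,"dx": 15,"dy": 28,"dz": 0,"wx": 0,"wy": 0,"wz": -0.034},{"grip": 8,"dx": 14,"dy": 29,"dz": 0,"wx": 0,"wy": 0,"wz": -0.034},{"grip": 8,"dx": 8,"dy": 18,"dz": 0,"wx": 0,"wy": 0,"wz": -0.02}]'

```text
time: 17.27
tcp_pos: [0.6254, 0.1062, 0.1742]
eef_rot: [[0.032, 0.999, -0.005], [0.999, -0.032, 0.001], [0.001, -0.005, -1.0]]
ft_force: [-1.3, 1.1, -1.2]
finger_gap: 0.015
```

```bash
python3 plan.py .655 .1154 .12 -0.2
```

```text
17.2667 [0.6254 0.1062 0.1742] yaw -1.82 F [-1.3  1.1 -1.2] gap 0.015
5.1 14.8 27.0 -0.002 -0.0 -0.014
4.8 14.8 27.1 -0.003 -0.001 -0.014
end [0.655  0.1154 0.12  ]
```

Request:
drive_tool --series '[{"grip": 8,"dx": 5,"dy": 15,"dz": 5,"wx": -0.002,"wy": 0,"wz": -0.014},{"grip": 8,"dx": 3,"dy": 9,"dz": 20,"wx": -0.002,"wy": 0,"wz": -0.012},{"grip": 8,"dx": 1,"dy": 2,"dz": 28,"wx": 0,"wy": 0,"wz": 0},{"grip": 8,"dx": 0,"dy": 0,"dz": 15,"wx": 0,"wy": 0,"wz": 0},{"grip": 8,"dx": 0,"dy": 0,"dz": 0,"wx": 0,"wy": 0,"wz": 0},{"grip": 8,"dx": 0,"dy": 0,"dz": 0,"wx": 0,"wy": 0,"wz": 0}]'

```text
time: 17.77
tcp_pos: [0.655, 0.117, 0.1014]
eef_rot: [[0.001, 1.0, -0.001], [1.0, -0.001, 0.001], [0.001, -0.001, -1.0]]
ft_force: [-0.3, -0.6, -1.6]
finger_gap: 0.0148
```

```bash
python3 circ.py w8|head -5; python3 plan.py .655 .1154 .042 -0.2
```

```text
17.7667 [0.655  0.117  0.1014]
[ 271   74   96  101 2123] [655.2 195.1] [58.  58.1]
[338 268  21  81 723] [677.7  58.9] [ 9.  90.8]
[  0 419  36  44 231] [397.2 -60. ] [ 6.3 61.2]
[  5 426  42  43 357] [400.6 -71.2] [ 9.4 66.8]
17.8167 [0.6549 0.1169 0.1016] yaw -0.04 F [-1.1 -0.5 -1.5] gap 0.0149
-0.8 0.1 29.8 -0.001 -0.0 0.001
-0.8 -0.0 29.8 -0.0 -0.001 0.002
end [0.655  0.1154 0.042 ]
```

View pics/w8.png

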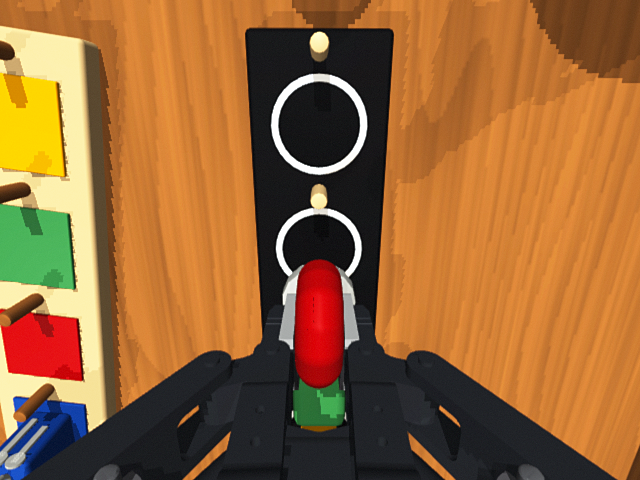

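The red crook is held in line and the second circle is just ahead at (319,245). The last circle reads (655.2, 195.1). Lower it.

Request:
drive_tool --series '[{"grip": 8,"dx": -1,"dy": 0,"dz": 26,"wx": 0,"wy": 0,"wz": 0},{"grip": 8,"dx": -0.6,"dy": 0,"dz": 20,"wx": 0,"wy": 0,"wz": 0.002},{"grip": 8,"dx": 0,"dy": 0,"dz": 10,"wx": 0,"wy": 0,"wz": 0},{"grip": 8,"dx": 0,"dy": 0,"dz": 2,"wx": 0,"wy": 0,"wz": 0},{"grip": 8,"dx": 0,"dy": 0,"dz": 0,"wx": 0,"wy": 0,"wz": 0}]'

```text
time: 18.23
tcp_pos: [0.6574, 0.1156, 0.0483]
eef_rot: [[0.003, 1.0, 0.007], [1.0, -0.003, 0.002], [0.002, 0.007, -1.0]]
ft_force: [-0.7, -0.3, -0.6]
finger_gap: 0.0151
```

```bash
python3 plan.py .655 .1154 .038 -0.2
```

```text
18.2333 [0.6574 0.1156 0.0483] yaw -0.15 F [-0.7 -0.3 -0.6] gap 0.0151
-0.3 -2.5 10.3 0.007 -0.002 0.001
end [0.655  0.1154 0.038 ]
```

Request:
drive_tool --series '[{"grip": 8,"dx": -0.2,"dy": -2.3,"dz": 8,"wx": 0.006,"wy": -0.002,"wz": 0.001},{"grip": 8,"dx": 0,"dy": -0.4,"dz": 2,"wx": 0.001,"wy": 0,"wz": 0},{"grip": 8,"dx": 0,"dy": 0,"dz": 1,"wx": 0,"wy": 0,"wz": 0},{"grip": 8,"dx": 0,"dy": 0,"dz": 0,"wx": 0,"wy": 0,"wz": 0}]'

```text
time: 18.57
tcp_pos: [0.6559, 0.1157, 0.0399]
eef_rot: [[0.004, 1.0, 0.003], [1.0, -0.004, 0.001], [0.001, 0.003, -1.0]]
ft_force: [-0.4, -0.8, -0.7]
finger_gap: 0.0151
```

```bash
python3 plan.py .655 .1154 .0363 -0.2
```

```text
18.5667 [0.6559 0.1157 0.0399] yaw -0.2 F [-0.4 -0.8 -0.7] gap 0.0151
-0.3 -0.9 3.6 0.003 -0.001 -0.0
end [0.655  0.1154 0.0363]
```

Request:
drive_tool --series '[{"grip": 8,"dx": -0.3,"dy": -0.9,"dz": 2.5,"wx": 0.003,"wy": -0.001,"wz": 0},{"grip": 8,"dx": 0,"dy": 0,"dz": 1,"wx": 0,"wy": 0,"wz": 0},{"grip": 8,"dx": 0,"dy": 0,"dz": 0.6,"wx": 0,"wy": 0,"wz": 0}]'

```text
time: 18.82
tcp_pos: [0.6554, 0.1156, 0.0365]
eef_rot: [[0.003, 1.0, 0.001], [1.0, -0.003, -0.0], [-0.0, 0.001, -1.0]]
ft_force: [-0.3, -0.8, -1.1]
finger_gap: 0.0151
```

```bash
python3 plan.py .655 .1154 .0363 -0.2
```

```text
18.8167 [0.6554 0.1156 0.0365] yaw -0.19 F [-0.3 -0.8 -1.1] gap 0.0151
-0.2 -0.4 0.2 0.001 0.0 0.0
end [0.655  0.1154 0.0363]
```

Request:
drive_tool --series '[{"grip": 8,"dx": 0,"dy": -0.4,"dz": 0.9,"wx": 0.001,"wy": 0,"wz": 0},{"grip": 8,"dx": 0,"dy": 0,"dz": 0.4,"wx": 0,"wy": 0,"wz": 0}]'

```text
time: 18.98
tcp_pos: [0.6556, 0.1155, 0.0364]
eef_rot: [[0.003, 1.0, 0.001], [1.0, -0.003, 0.0], [0.0, 0.001, -1.0]]
ft_force: [-2.0, -0.1, 2.3]
finger_gap: 0.0149
```

Request:
drive_tool --series '[{"grip": 8,"dx": 0,"dy": 0,"dz": 0.2,"wx": 0,"wy": 0,"wz": 0},{"grip": 70,"dx": 0,"dy": 0,"dz": 0,"wx": 0,"wy": 0,"wz": 0},{"grip": 70,"dx": 0,"dy": 0,"dz": 0,"wx": 0,"wy": 0,"wz": 0},{"grip": 85,"dx": 0,"dy": 0,"dz": 0,"wx": 0,"wy": 0,"wz": 0},{"grip": 85,"dx": 0,"dy": 0,"dz": -5,"wx": 0,"wy": 0,"wz": 0},{"grip": 85,"dx": 0,"dy": 0,"dz": -20,"wx": 0,"wy": 0,"wz": 0},{"grip": 85,"dx": 0,"dy": 0,"dz": -35,"wx": 0,"wy": 0,"wz": 0},{"grip": 85,"dx": 0,"dy": 0,"dz": -35,"wx": 0,"wy": 0,"wz": 0},{"grip": 85,"dx": 0,"dy": 0,"dz": -25,"wx": 0,"wy": 0,"wz": 0},{"grip": 85,"dx": 0,"dy": 0,"dz": -10,"wx": 0,"wy": 0,"wz": 0}]'

```text
time: 19.82
tcp_pos: [0.6539, 0.115, 0.17]
eef_rot: [[0.004, 1.0, -0.004], [1.0, -0.004, -0.001], [-0.001, -0.004, -1.0]]
ft_force: [-0.3, -0.0, 0.2]
finger_gap: 0.0847
```

```bash
python3 look.py w9 .018 umbrella_handle_mid;  python3 plan.py .44 -.039 .19 -8
```

```text
19.8167 [0.6539 0.115  0.17  ] -0.23061049648650433
umbrella_handle_mid [319.4 236.2] 0.76 [0.6543 0.1107 0.054 ]
  mask conf 0.9 zmax 0.09213182282989174 top mean [0.6558 0.1294 0.0885] minrect [655.8 129.1] [14.1 27.2] 4.2
19.9667 [0.6533 0.1151 0.167 ] yaw -0.22 F [ 0.2 -0.3 -0.8] gap 0.0846
-19.4 -26.6 -2.7 -0.001 0.0 0.017
-19.8 -26.3 -2.7 -0.001 0.0 0.017
-20.3 -25.9 -2.7 -0.001 0.0 0.017
-20.7 -25.6 -2.8 -0.001 0.0 0.017
-21.1 -25.2 -2.8 -0.001 0.0 0.017
-21.5 -24.8 -2.8 -0.0 0.001 0.017
-22.0 -24.5 -2.8 -0.001 0.0 0.017
-22.4 -24.1 -2.9 -0.0 0.001 0.017
end [ 0.44  -0.039  0.19 ]
```

View pics/w9.png

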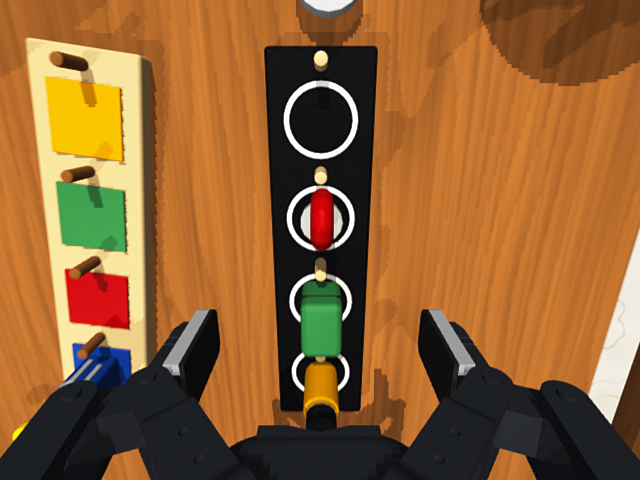

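The umbrella stands in its circle, with the foot at (321,221). Now the keyring.

Request:
drive_tool --series '[{"grip": 85,"dx": -19,"dy": -26,"dz": -3,"wx": 0,"wy": 0,"wz": 0.017},{"grip": 85,"dx": -20,"dy": -26,"dz": -3,"wx": 0,"wy": 0,"wz": 0.017},{"grip": 85,"dx": -20,"dy": -26,"dz": -3,"wx": 0,"wy": 0,"wz": 0.017},{"grip": 85,"dx": -21,"dy": -25,"dz": -3,"wx": 0,"wy": 0,"wz": 0.017},{"grip": 85,"dx": -21,"dy": -25,"dz": -3,"wx": 0,"wy": 0,"wz": 0.017},{"grip": 85,"dx": -21,"dy": -25,"dz": -3,"wx": 0,"wy": 0,"wz": 0.017},{"grip": 85,"dx": -20,"dy": -24,"dz": -3,"wx": 0,"wy": 0,"wz": 0.017},{"grip": 85,"dx": -10,"dy": -14,"dz": 0,"wx": 0,"wy": 0,"wz": 0.012},{"grip": 85,"dx": 0,"dy": 0,"dz": 0,"wx": 0,"wy": 0,"wz": 0},{"grip": 85,"dx": 0,"dy": 0,"dz": 0,"wx": 0,"wy": 0,"wz": 0}]'

```text
time: 20.8
tcp_pos: [0.4381, -0.0302, 0.1819]
eef_rot: [[0.139, 0.99, -0.021], [0.99, -0.139, -0.003], [-0.006, -0.02, -1.0]]
ft_force: [0.9, -0.0, 0.0]
finger_gap: 0.0849
```

```bash
python3 look.py w10 .021 keyring_mid;  python3 plan.py .438 -.039 .12 -8
```

```text
20.8 [ 0.4381 -0.0302  0.1819] -7.998999166692812
keyring_mid [326.  237.8] 0.82 [ 0.4403 -0.0405  0.055 ]
  mask conf 0.93 zmax 0.09234124711389569 top mean [ 0.4402 -0.0384  0.0896] minrect [440.1 -39.5] [20.5  3.5] 86.2
20.95 [ 0.439  -0.0295  0.1818] yaw -7.91 F [ 0.7  0.8 -0.8] gap 0.0847
-4.6 0.7 30.9 -0.01 0.003 0.001
-4.6 0.5 30.9 -0.01 0.003 0.001
end [ 0.438 -0.039  0.12 ]
```

View pics/w10.png

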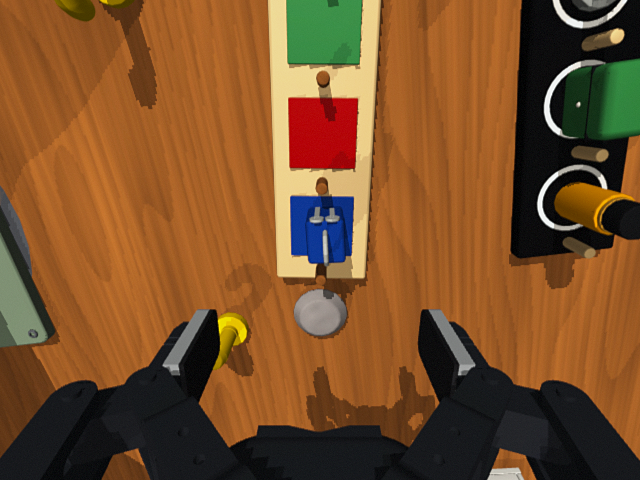

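```bash
cat > fob.py <<'E'
import sys
from h import *
n=sys.argv[1];x0,x1,y0,y1=map(int,sys.argv[2:6]);zt=float(sys.argv[6])
c=np.load(f'pics/{n}_c.npz');C=(c['K'],c['R'],c['t']);p=cv2.imread(f'pics/{n}.png')[:,:,::-1].astype(int);d=np.load(f'pics/{n}_d.npy')
roi=np.zeros((480,640),bool);roi[y0:y1,x0:x1]=1
P=cloud(C,d,roi)
b=P[abs(P[:,2]-zt)<.004];print(len(b),b[:,2].mean())
r=cv2.minAreaRect((b[:,:2]*1000).astype(np.float32));print('fob',np.round(r[0],1),np.round(r[1],1),round(r[2],1))
g=P[P[:,2]>zt+.008];q=g[:,:2]*1000;w,V=np.linalg.eigh(np.cov(q.T));v=V[:,1]*np.sign(V[1,1]);r=cv2.minAreaRect(q.astype(np.float32))
print('ring',len(g),np.round(r[0],1),np.round(r[1],1),'yaw',np.degrees(np.arctan2(-v[0],v[1])))
E
python3 fob.py w10 290 360 190 275 .067
```

```text
1560 0.06760623083038912
fob [440.3 -38.2] [37.6 29.9] 85.4
ring 177 [440.2 -38.8] [24.9  3.5] yaw -4.857139013086967
```

The fob is at (440.2, -38.9) with a yaw of about -4.8°, seen at (325,235). Descend.

Request:
drive_tool --series '[{"grip": 85,"dx": -4.5,"dy": 1.2,"dz": 28,"wx": -0.01,"wy": 0.003,"wz": -0.027},{"grip": 85,"dx": -4.5,"dy": 1,"dz": 28,"wx": -0.01,"wy": 0.003,"wz": -0.027},{"grip": 85,"dx": 0,"dy": 0,"dz": 18,"wx": 0,"wy": 0,"wz": 0},{"grip": 85,"dx": 0,"dy": 0,"dz": 5,"wx": 0,"wy": 0,"wz": 0},{"grip": 85,"dx": 0,"dy": 0,"dz": 0,"wx": 0,"wy": 0,"wz": 0}]'

```text
time: 21.37
tcp_pos: [0.4428, -0.0365, 0.0988]
eef_rot: [[0.076, 0.997, 0.004], [0.997, -0.076, 0.001], [0.002, 0.004, -1.0]]
ft_force: [0.1, -0.4, 0.6]
finger_gap: 0.0851
```

```bash
python3 plan.py .4402 -.0389 .036 -4.8
```

```text
21.3667 [ 0.4428 -0.0365  0.0988] yaw -4.36 F [ 0.1 -0.4  0.6] gap 0.0851
-1.3 -1.3 31.4 0.002 -0.001 0.004
-1.4 -1.3 31.4 0.002 -0.001 0.004
end [ 0.4402 -0.0389  0.036 ]
```

Request:
drive_tool --series '[{"grip": 85,"dx": -1.5,"dy": -1.5,"dz": 26,"wx": 0.002,"wy": 0,"wz": 0.004},{"grip": 85,"dx": -1,"dy": -1.5,"dz": 20,"wx": 0.002,"wy": 0,"wz": 0.004},{"grip": 85,"dx": 0,"dy": -1,"dz": 10,"wx": 0,"wy": 0,"wz": 0},{"grip": 85,"dx": 0,"dy": -0.5,"dz": 3,"wx": 0,"wy": 0,"wz": 0},{"grip": 85,"dx": 0,"dy": 0,"dz": 0,"wx": 0,"wy": 0,"wz": 0}]'

```text
time: 21.78
tcp_pos: [0.4416, -0.0369, 0.0404]
eef_rot: [[0.082, 0.997, 0.004], [0.997, -0.082, 0.002], [0.002, 0.004, -1.0]]
ft_force: [0.9, -0.5, 1.1]
finger_gap: 0.0852
```

```bash
python3 plan.py .4402 -.0389 .036 -4.8
```

```text
21.7833 [ 0.4416 -0.0369  0.0404] yaw -4.71 F [ 0.9 -0.5  1.1] gap 0.0852
-2.1 -1.3 4.4 0.004 -0.002 0.002
end [ 0.4402 -0.0389  0.036 ]
```

Request:
drive_tool --series '[{"grip": 85,"dx": -2.2,"dy": -1.3,"dz": 4,"wx": 0.004,"wy": -0.002,"wz": 0.002},{"grip": 60,"dx": -0.2,"dy": -0.5,"dz": 1,"wx": 0,"wy": 0,"wz": 0},{"grip": 18,"dx": 0,"dy": 0,"dz": 0,"wx": 0,"wy": 0,"wz": 0},{"grip": 18,"dx": 0,"dy": 0,"dz": 0,"wx": 0,"wy": 0,"wz": 0},{"grip": 18,"dx": 0,"dy": 0,"dz": 0,"wx": 0,"wy": 0,"wz": 0},{"grip": 18,"dx": 0,"dy": 0,"dz": 0,"wx": 0,"wy": 0,"wz": 0},{"grip": 18,"dx": 0,"dy": 0,"dz": 0,"wx": 0,"wy": 0,"wz": 0},{"grip": 18,"dx": 0,"dy": 0,"dz": 0,"wx": 0,"wy": 0,"wz": 0}]'

```text
time: 22.45
tcp_pos: [0.4417, -0.0389, 0.0389]
eef_rot: [[0.083, 0.997, 0.004], [0.997, -0.083, -0.0], [-0.0, 0.004, -1.0]]
ft_force: [-0.5, -1.0, -0.7]
finger_gap: 0.0295
```

```bash
python3 plan.py .4402 -.0389 .18 -4.8 .6552 .195 .18 -0.2
```

```text
22.45 [ 0.4417 -0.0389  0.0389] yaw -4.76 F [-0.5 -1.  -0.7] gap 0.0295
-0.0 -0.2 -35.3 0.001 0.0 0.0
-0.1 -0.3 -35.3 0.001 0.0 0.0
-0.0 -0.3 -35.3 0.001 0.0 0.0
-0.1 -0.3 -35.2 0.001 0.0 0.001
end [ 0.4402 -0.0389  0.18  ]
27.9 21.6 0.0 0.0 0.0 -0.009
27.7 21.9 0.0 0.0 0.0 -0.009
27.5 22.1 0.0 0.0 0.0 -0.009
27.3 22.4 0.0 0.0 0.0 -0.009
27.1 22.6 0.0 0.0 0.0 -0.009
26.9 22.9 0.0 0.0 0.0 -0.009
26.7 23.1 0.0 0.0 0.0 -0.009
26.5 23.3 0.0 0.0 0.0 -0.009
26.4 23.6 0.0 0.0 0.0 -0.009
end [0.6552 0.195  0.18  ]
```

Request:
drive_tool --series '[{"grip": 18,"dx": 0,"dy": 0,"dz": -33,"wx": 0.001,"wy": 0,"wz": 0},{"grip": 18,"dx": 0,"dy": 0,"dz": -35,"wx": 0.001,"wy": 0,"wz": 0},{"grip": 18,"dx": 0,"dy": 0,"dz": -35,"wx": 0.001,"wy": 0,"wz": 0},{"grip": 18,"dx": 10,"dy": 8,"dz": -27,"wx": 0,"wy": 0,"wz": -0.005},{"grip": 18,"dx": 28,"dy": 22,"dz": -3,"wx": 0,"wy": 0,"wz": -0.009},{"grip": 18,"dx": 28,"dy": 22,"dz": 0,"wx": 0,"wy": 0,"wz": -0.009},{"grip": 18,"dx": 27,"dy": 22,"dz": 0,"wx": 0,"wy": 0,"wz": -0.009},{"grip": 18,"dx": 27,"dy": 22,"dz": 0,"wx": 0,"wy": 0,"wz": -0.009},{"grip": 18,"dx": 27,"dy": 22,"dz": 0,"wx": 0,"wy": 0,"wz": -0.009},{"grip": 18,"dx": 27,"dy": 23,"dz": 0,"wx": 0,"wy": 0,"wz": -0.009}]'

```text
time: 23.28
tcp_pos: [0.5939, 0.128, 0.1802]
eef_rot: [[0.032, 0.999, -0.002], [0.999, -0.032, -0.001], [-0.001, -0.002, -1.0]]
ft_force: [-0.4, -0.5, -1.0]
finger_gap: 0.0298
```

```bash
python3 plan.py .6552 .195 .17 -0.2
```

```text
23.2833 [0.5939 0.128  0.1802] yaw -1.83 F [-0.4 -0.5 -1. ] gap 0.0298
23.0 19.7 3.4 -0.001 0.0 -0.009
22.8 19.9 3.4 -0.0 0.0 -0.01
22.5 20.1 3.3 -0.001 0.001 -0.009
end [0.6552 0.195  0.17  ]
```

Request:
drive_tool --series '[{"grip": 18,"dx": 23,"dy": 20,"dz": 2,"wx": 0,"wy": 0,"wz": -0.009},{"grip": 18,"dx": 21,"dy": 18,"dz": 2,"wx": 0,"wy": 0,"wz": -0.009},{"grip": 18,"dx": 12,"dy": 10,"dz": 10,"wx": 0,"wy": 0,"wz": -0.006},{"grip": 18,"dx": 2,"dy": 2,"dz": 25,"wx": 0,"wy": 0,"wz": 0},{"grip": 18,"dx": 0,"dy": 0,"dz": 20,"wx": 0,"wy": 0,"wz": 0},{"grip": 18,"dx": 0,"dy": 0,"dz": 5,"wx": 0,"wy": 0,"wz": 0},{"grip": 18,"dx": 0,"dy": 0,"dz": 0,"wx": 0,"wy": 0,"wz": 0}]'

```text
time: 23.87
tcp_pos: [0.6484, 0.1962, 0.1118]
eef_rot: [[-0.002, 1.0, -0.002], [1.0, 0.002, 0.002], [0.002, -0.002, -1.0]]
ft_force: [0.2, -0.4, -0.6]
finger_gap: 0.0295
```

```bash
python3 plan.py .6552 .195 .045 -0.2
```

```text
23.8667 [0.6484 0.1962 0.1118] yaw 0.13 F [ 0.2 -0.4 -0.6] gap 0.0295
-0.6 3.5 33.4 -0.001 -0.001 0.003
-0.6 3.4 33.4 -0.001 -0.001 0.003
end [0.6552 0.195  0.045 ]
```

Request:
drive_tool --series '[{"grip": 18,"dx": -1,"dy": 5,"dz": 15,"wx": -0.001,"wy": -0.001,"wz": 0.003},{"grip": 18,"dx": -0.6,"dy": 1.5,"dz": 25,"wx": 0,"wy": 0,"wz": 0.003},{"grip": 18,"dx": 0,"dy": -0.5,"dz": 15,"wx": 0,"wy": 0,"wz": 0},{"grip": 18,"dx": 0,"dy": -0.5,"dz": 6,"wx": 0,"wy": 0,"wz": 0},{"grip": 18,"dx": 0,"dy": 0,"dz": 0,"wx": 0,"wy": 0,"wz": 0}]'

```text
time: 24.28
tcp_pos: [0.6557, 0.1936, 0.0544]
eef_rot: [[0.005, 1.0, 0.003], [1.0, -0.005, 0.001], [0.001, 0.003, -1.0]]
ft_force: [-0.6, 0.4, -1.1]
finger_gap: 0.0293
```

```bash
python3 plan.py .6552 .195 .039 -0.2
```

```text
24.2833 [0.6557 0.1936 0.0544] yaw -0.31 F [-0.6  0.4 -1.1] gap 0.0293
1.3 -0.5 15.4 0.003 -0.001 -0.002
end [0.6552 0.195  0.039 ]
```

Request:
drive_tool --series '[{"grip": 18,"dx": 1.5,"dy": -0.8,"dz": 10,"wx": 0.003,"wy": 0,"wz": -0.002},{"grip": 18,"dx": 0,"dy": -0.5,"dz": 5,"wx": 0,"wy": 0,"wz": 0},{"grip": 18,"dx": 0,"dy": 0,"dz": 1,"wx": 0,"wy": 0,"wz": 0},{"grip": 18,"dx": 0,"dy": 0,"dz": 0,"wx": 0,"wy": 0,"wz": 0}]'

```text
time: 24.62
tcp_pos: [0.6556, 0.1955, 0.041]
eef_rot: [[0.003, 1.0, 0.004], [1.0, -0.003, 0.002], [0.002, 0.004, -1.0]]
ft_force: [0.5, 0.1, -0.2]
finger_gap: 0.0294
```

```bash
python3 plan.py .6552 .195 .037 -0.2
```

```text
24.6167 [0.6556 0.1955 0.041 ] yaw -0.19 F [ 0.5  0.1 -0.2] gap 0.0294
-0.5 -0.5 4.0 0.004 -0.002 0.0
end [0.6552 0.195  0.037 ]
```

Request:
drive_tool --series '[{"grip": 18,"dx": -0.5,"dy": -0.6,"dz": 3,"wx": 0.004,"wy": -0.002,"wz": 0},{"grip": 18,"dx": 0,"dy": -0.2,"dz": 1.3,"wx": 0,"wy": 0,"wz": 0},{"grip": 18,"dx": 0,"dy": 0,"dz": 0.8,"wx": 0,"wy": 0,"wz": 0}]'

```text
time: 24.87
tcp_pos: [0.6554, 0.1951, 0.0368]
eef_rot: [[0.003, 1.0, 0.001], [1.0, -0.003, 0.001], [0.001, 0.001, -1.0]]
ft_force: [1.1, 0.3, -0.6]
finger_gap: 0.0295
```

```bash
python3 plan.py .6552 .195 .0359 -0.2
```

```text
24.8667 [0.6554 0.1951 0.0368] yaw -0.18 F [ 1.1  0.3 -0.6] gap 0.0295
-0.1 -0.2 0.9 0.001 -0.001 0.0
end [0.6552 0.195  0.0359]
```

Request:
drive_tool --series '[{"grip": 18,"dx": 0,"dy": -0.2,"dz": 1,"wx": 0.001,"wy": -0.001,"wz": 0},{"grip": 18,"dx": 0,"dy": 0,"dz": 0.7,"wx": 0,"wy": 0,"wz": 0}]'

```text
time: 25.03
tcp_pos: [0.6552, 0.1951, 0.0355]
eef_rot: [[0.003, 1.0, -0.0], [1.0, -0.003, -0.0], [-0.0, -0.0, -1.0]]
ft_force: [-6.3, -0.5, 14.3]
finger_gap: 0.0292
```

Contact. Release, rise and retreat to look.

Request:
drive_tool --series '[{"grip": 18,"dx": 0,"dy": 0,"dz": -0.3,"wx": 0,"wy": 0,"wz": 0},{"grip": 70,"dx": 0,"dy": 0,"dz": 0,"wx": 0,"wy": 0,"wz": 0},{"grip": 70,"dx": 0,"dy": 0,"dz": 0,"wx": 0,"wy": 0,"wz": 0},{"grip": 85,"dx": 0,"dy": 0,"dz": 0,"wx": 0,"wy": 0,"wz": 0},{"grip": 85,"dx": 0,"dy": 0,"dz": -5,"wx": 0,"wy": 0,"wz": 0},{"grip": 85,"dx": 0,"dy": 0,"dz": -20,"wx": 0,"wy": 0,"wz": 0},{"grip": 85,"dx": 0,"dy": 0,"dz": -35,"wx": 0,"wy": 0,"wz": 0},{"grip": 85,"dx": 0,"dy": 0,"dz": -35,"wx": 0,"wy": 0,"wz": 0},{"grip": 85,"dx": 0,"dy": 0,"dz": -25,"wx": 0,"wy": 0,"wz": 0},{"grip": 85,"dx": 0,"dy": 0,"dz": -10,"wx": 0,"wy": 0,"wz": 0}]'

```text
time: 25.87
tcp_pos: [0.6538, 0.1946, 0.1699]
eef_rot: [[0.004, 1.0, -0.005], [1.0, -0.004, -0.002], [-0.002, -0.005, -1.0]]
ft_force: [0.7, -0.5, -0.5]
finger_gap: 0.085
```

```bash
python3 look.py w11 .018 keyring_mid umbrella_handle_mid earbud_case_mid atomiser_mid; python3 circ.py w11b|head -4
python3 umb.py w11 280 360 250 360 .018
```

```text
25.8667 [0.6538 0.1946 0.1699] -0.20526293506176918
keyring_mid [321.  232.9] 0.69 [0.6553 0.1923 0.052 ]
keyring_mid [115.9 369.2] 0.46 [0.4709 0.0636 0.052 ]
  mask conf 0.56 zmax 0.08973524104449232 top mean [0.6553 0.1956 0.0868] minrect [655.2 195. ] [ 2.8 19.9] 0.1
umbrella_handle_mid [319.3 324.3] 0.77 [0.6538 0.1115 0.054 ]
  mask conf 0.93 zmax 0.09176007821821858 top mean [0.6559 0.1306 0.0884] minrect [655.9 129.7] [27.7 14.9] 89.4
earbud_case_mid [323.1 388.7] 0.85 [0.6572 0.0337 0.043 ]
  mask conf 0.87 zmax 0.24448456592158427 top mean [0.6581 0.2042 0.2445] minrect [658.1 204.2] [0. 0.] 0.0
26.3167 [0.6526 0.1944 0.165 ]
[289 186  69  58 761] [655.3 194.7] [54.9 55.1]
[292 275  26  54 320] [652.5 114.2] [49.5 53.9]
[329 275  26  53 296] [657.  114.1] [51.  54.2]
red n 1089 z 0.03655446404454824 0.09176007821821858
top mean [655.9 133.3] dir yaw from +y -0.9 std [4.2 8.7]
all minrect [655.8 117. ] [77.9 15.2] 89.4
foot encl [662.6 109.2] 51.9 427
foot fit r18 [655.1 125.2]
```

View pics/w11.png

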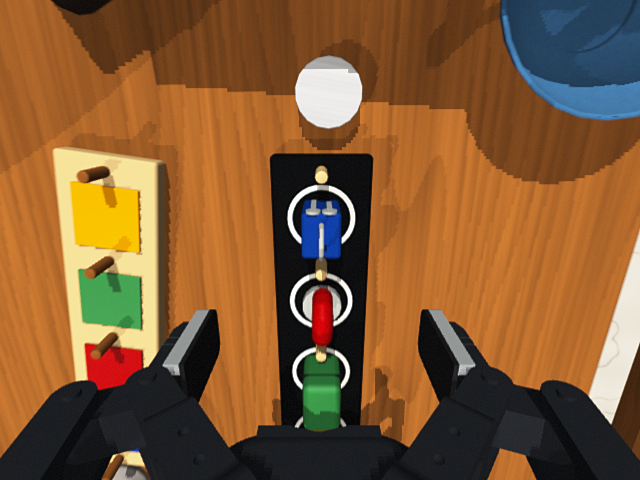

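All of them look upright: keyring (321,228), umbrella (321,310), case (321,390). I'll raise the arm clear and check with the fixed cameras.

Request:
drive_tool --series '[{"grip": 85,"dx": 0,"dy": 0,"dz": -30,"wx": 0,"wy": 0,"wz": 0},{"grip": 85,"dx": 15,"dy": -20,"dz": -20,"wx": 0,"wy": 0,"wz": 0},{"grip": 85,"dx": 28,"dy": -25,"dz": 0,"wx": 0,"wy": 0,"wz": 0},{"grip": 85,"dx": 28,"dy": -25,"dz": 0,"wx": 0,"wy": 0,"wz": 0},{"grip": 85,"dx": 28,"dy": -25,"dz": 0,"wx": 0,"wy": 0,"wz": 0},{"grip": 85,"dx": 28,"dy": -25,"dz": 0,"wx": 0,"wy": 0,"wz": 0},{"grip": 85,"dx": 28,"dy": -25,"dz": 0,"wx": 0,"wy": 0,"wz": 0},{"grip": 85,"dx": 20,"dy": -15,"dz": 0,"wx": 0,"wy": 0,"wz": 0},{"grip": 85,"dx": 0,"dy": 0,"dz": 0,"wx": 0,"wy": 0,"wz": 0},{"grip": 85,"dx": 0,"dy": 0,"dz": 0,"wx": 0,"wy": 0,"wz": 0}]'

```text
time: 27.2
tcp_pos: [0.486, 0.3759, 0.2146]
eef_rot: [[0.006, 1.0, -0.014], [1.0, -0.006, -0.006], [-0.006, -0.014, -1.0]]
ft_force: [1.2, -0.8, 0.1]
finger_gap: 0.0848
```

```bash
python3 - <<'E'
from h import *
for n in("top","scene"):
    C=cam(n);p,d=arm.snapshot(n);cv2.imwrite(f'pics/{n}_end.png',cv2.resize(p[40:250,60:460] if n=='top' else p[200:440,190:520],None,fx=1.9,fy=1.9,interpolation=2)[:,:,::-1])
    for th,h in dict(earbud_case_mid=.025,umbrella_handle_mid=.036,keyring_mid=.034,atomiser_mid=.035).items():
        for x in arm.spot_point(th,n)[:3]: print(n,th,np.round(x['xy'],1),round(x['conf'],2),ray(C,x['xy'],.018+h)[0,:2].round(4))
print(arm.sense()['time'])
E
```

```text
top earbud_case_mid [278.8 142.2] 0.65 [0.6576 0.0341]
top umbrella_handle_mid [177.7 381.7] 0.77 [0.3089 0.168 ]
top umbrella_handle_mid [223.5 138.4] 0.6 [0.6585 0.1139]
top umbrella_handle_mid [399.9 368.3] 0.57 [ 0.331  -0.1458]
top keyring_mid [169.1 140.2] 0.82 [0.6546 0.193 ]
top keyring_mid [326.7 295.3] 0.35 [ 0.433 -0.04 ]
top atomiser_mid [333.5 143.4] 0.86 [ 0.6549 -0.0466]
scene earbud_case_mid [301.9 334.9] 0.87 [0.6606 0.034 ]
scene earbud_case_mid [253.8 307.2] 0.47 [ 0.6443 -0.0523]
scene umbrella_handle_mid [447.5 200. ] 0.95 [0.3245 0.1752]
scene umbrella_handle_mid [283.4 161. ] 0.9 [ 0.3426 -0.1349]
scene umbrella_handle_mid [356.8 345.5] 0.82 [0.6525 0.1161]
scene keyring_mid [302.2 334.4] 0.65 [0.6641 0.036 ]
scene keyring_mid [413.  366.5] 0.57 [0.6529 0.1997]
scene atomiser_mid [256.5 310.6] 0.97 [ 0.6532 -0.0427]
27.7
```

View pics/top_end.png

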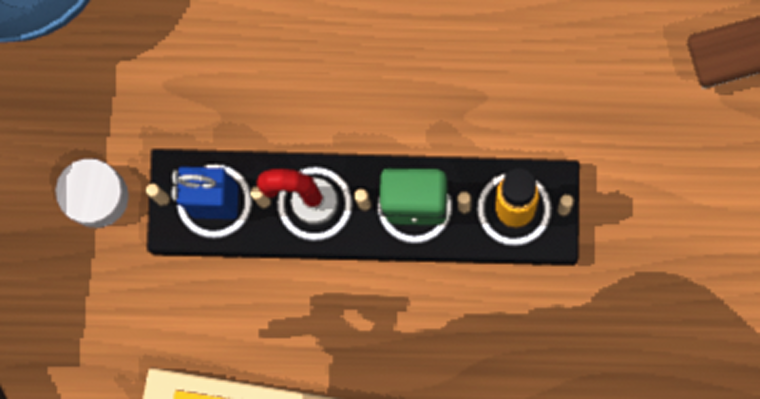

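View pics/scene_end.png

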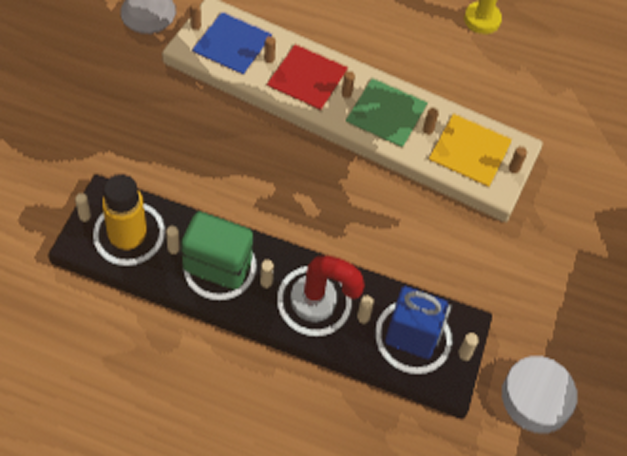

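Both fixed views show the four things upright, each centred in its circle. In the top view they run, left to right, keyring, umbrella, case, atomiser at about (210,195), (312,200), (413,200) and (515,200). The yellow look-alikes are still in place and the arm is clear.

```bash
python3 -c "
from plant import arm
print(arm.sign_off(), arm.sense()['time'])"
```

```text
the job is handed in; nothing more can be done
the job is handed in; nothing more can be done
```

All four things now stand on the black rack in reverse order, and I've handed the job in. The clock read about 28 s at the last check. From the left they are keyring, umbrella handle, earbud case and atomiser.

- **Position:** wrist-camera fits put the keyring, case and atomiser within about 1 mm of their circle centres. The umbrella's foot fit failed after placing because the finger edges got into the cut-out. Its centring rests on where I set the gripper and on how the foot sits in its circle in the pictures.
- **Fixed cameras:** both views show all four upright. The networks' point estimates from those views were up to about 6 mm off the wrist fits. They also gave a few false hits, such as a keyring at the case and at the empty blue pad. I put these down to network error, since the pictures agree with the wrist fits.
- **Contact:** the highest wrist force I read was about 26 N, when setting the atomiser down. I left the yellow look-alikes alone, and the arm was clear of everything at hand-in.

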